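# Bring the ribbon bobbin to the front of the thread stand and lock it with the pin

### The arm

A 6-joint arm with a two-finger parallel gripper is mounted at the origin on a cart in front of the work surface, level with it; the furniture and walls round the work are solid. World frame = base frame: x ahead of the robot, y to its left, z up, the work surface at z = 0. Lengths are in m, angles in rad, forces in N, time in s.
With the tool pointing down it reaches from about 0.25 to 0.85 m from the base axis. Payload 12.5 kg.
Tool frame: the origin (TCP) lies midway between the tips of the shut fingers; the grasp point (between the pads) lies 19 mm behind it (manip.grip_depth is the distance from the TCP to the grasp point, in m); z points along the fingers, y is the direction in which the jaws open and shut (so a half turn about z gives the same grasp; the last joint's range is limited). The gripper opens to 93 mm and grips with 3 to 60 N. Pads are 15 mm wide; open, the fingers measure 128 mm over their backs; the gripper's body (75 mm by 188 mm) begins 65 mm behind the grasp point.
Start: joints at [1.107, 0.351, 1.652, -0, 1.139, -0.085], TCP at [0.203, 0.511, 0.219] pointing down, gripper open.
Joint ranges: [-2.75, 2.75], [-0.79, 2.1], [0.01, 2.65], [-1.57, 4.71], [0.07, 3.14], [-2.87, 2.87]. Speed limits (rad/s): [2.22, 2.22, 2.79, 3.14, 3.14, 3.14].

### API

Orientations are given as a rotation vector (axis times angle).
In Python, from plant import manip gives the robot as it stands. The module is installed in compiled form; this text tells all that it offers.
- The arm moves only by the tool jog_arm, never from a script. Its argument "commands" is a list of rows, each an object of numbers: "tx", "ty", "tz": the shift along the world's x, y, z in cm; "ax", "ay", "az": the turn, a rotation vector about the world's x, y, z in rad; "gripper": the opening, from 0 (shut) to 1 (fully open). A call has 1 to 12 rows; each row shifts and turns the commanded pose from where the row before left it; what a row does not reach is not made up. A row lasts 1/8 s, in which the tool goes at most 62.5 mm and 10.7 degrees, less where a joint would pass 70% of its speed; a pose out of reach is approached as far as the arm can. A call with a gripper value outside its range is refused whole. The fingers move at their own pace and stop on an object; "grip_force" is the grip in N (left out, the last holds). Time passes only in rows, so rows that do not move let the fingers close. It gives the time, the measured TCP pose, the force and the opening at its end, in the units of the state.
- manip.get_obs(): the state, without advancing time (a new reading comes with each control period).
- manip.capture(name): name is "scene" or "top" or "wrist"; returns the picture (400x640x3 uint8, red, green, blue); there is no depth.
- manip.get_calibration(name): a dict with "K" (3x3 intrinsics, pixels), "R" (3x3) and "t" (3): a world point X has camera coordinates R X + t. Camera axes: x right, y down, z forward; pixel columns grow to the right and rows downward; lengths in m; the calibration is good to about 2 mm. A picture is of the moment at which its call begins: read the wrist's pose just before it. get_calibration takes no time and is no camera call; for the wrist camera it gives the pose at the moment of the call.
- manip.hand_in(): hands the job in, once; it reports no verdict.
Trained networks look in the newest picture that a camera, given by its name, has taken for a name from the list of things; names that differ only in an ending like _2 or _b are one class to them, and where a whole thing is asked for, a point or a joint stands for the part that bears it (a point fixed in the world has none). Each returns a list of dicts, best first, with "p" (0 to 1); they miss things now and then, are a little off and sometimes report something else, mostly with a low value. They report only what shows in the picture. A call takes as long as a camera call. They do not tell look-alikes from the thing itself.
- manip.search_frame(camera, label): "bbox" ([left, top, right, bottom] in pixels, round what is visible of it).
- manip.pinpoint(camera, label): "position" ([row, column] in pixels: a listed point, or the origin of a listed thing).
The state is a dict: "time": time; "qpos": joint angles; "joint_vel": joint speeds; "effort": joint torques, N m; "position": TCP position; "orientation": TCP orientation; "force": force on the tool from outside, world axes, zero at the start; "torque": the same for the moment, N m; "grip_width": finger opening in m.
Only numpy, scipy, OpenCV 4.12 (cv2) and the standard library are available. Lean on these libraries where they do the work, as an engineer would, in place of code of your own. Each camera call takes 0.05 s, during which the arm holds its last target.

### The job

Turn the thread stand by the pegs on its rim until the ribbon bobbin faces front, towards the brass index plate, and lock it there so that it cannot turn while ribbon is pulled off: the steel lock pin from the wooden block goes down through the brass-bushed hole beside the bobbin and must drop fully home into the one hole in the foot, which is hidden below and a little to one side or the other of the index plate. Feel for it by nudging the rim gently: do not force the turntable or the pin, leave the other things on the bench where they are, and let go at the end.

Things in the scene. Friction and masses are not known exactly. Their poses are not given: they have to be found in the camera images.
- index_plate: Brass plate, 16 mm wide, on the front edge of the thread stand's foot, sticking out 16 mm; the foot is a fixed dark wooden plate, 240 mm across, top 36 mm above the bench. Origin NOT at the brass but on the stand's vertical turning axis, at bench level; its own -x points from the axis to the brass, 128 mm away: front. It was screwed on by eye: it shows the lock only to within 7 degrees.
- turntable: Wooden disc, 224 mm across, 20 mm thick, turns endlessly either way on the stand with about 1 N of friction felt at its rim; underside 40 mm, top 60 mm above the bench. Origin: on the axis, at its underside. Fixed on it, 41 mm from the axis: a low broad ribbon bobbin (60 mm across, 26 mm tall) on its own -x side, three slim thread spools (up to 64 mm tall) and a middle knob, 52 mm tall.
- ribbon_bore (a point): Centre of the mouth of the brass-bushed hole beside the ribbon bobbin, outside it on the same radius, 88 mm from the axis, in the disc's top face; it goes straight through the disc, 11.5 mm diameter. Each spool has a like hole beside it.
- peg_1 (a point): Top of a wooden finger peg upright on the disc's rim, 14 mm thick, 34 mm tall above the disc (its top 94 mm above the bench), 100 mm from the axis, midway between two of the bored holes: 45 degrees anticlockwise (seen from above) of the ribbon hole.
- peg_2 (a point): The like peg 135 degrees anticlockwise of the ribbon hole.
- peg_3 (a point): The like peg 225 degrees anticlockwise of the ribbon hole.
- peg_4 (a point): The like peg 315 degrees anticlockwise of the ribbon hole.
- lock_pin: Loose steel pin, 70 g: shank 10 mm thick, 37 mm long, tapered nose, below a knurled head 24 mm across, 24 mm tall. Origin: end of the nose, z up to the head. In a bore it slides freely, nose riding on the foot (36 mm above the bench), till the bore is over the foot's one hidden hole, 88 mm from the axis, within 7 degrees of the front line: there it falls home, nose at 23 mm, and blocks the disc.
- pin_block: Fixed wooden block, 50 by 85 by 44 mm (x, y, z), origin at the centre of its underside; the pin stands in a hole 18 mm from the centre towards its own -y, its head resting on the block's top; the small hole is empty.
- jar: Bystander: glass jar with an orange lid, 64 mm across, 72 mm tall; origin at its underside.
- felt_brush: Bystander: felt brush lying down, 41 by 130 by 36 mm; origin at its underside.
- clip_clamp: Bystander: small clip clamp, 22 by 83 by 28 mm; origin at its underside.
- thimble: Bystander: metal thimble, 20 mm across, 24 mm tall; origin at its underside.
- rounding_jack: Bystander: hatter's rounding jack, a beech block lying left of the stand, 34 by 150 by 48 mm; origin at its underside.
Mind the look-alikes: they are no part of the job. Leave any green or red look-alike of the lock_pin alone.

How it is judged:
By the outcome, as a careful person would: the job done as asked, in the order asked, and still so for the second after the job is handed in, with the robot touching nothing.
It also fails if it takes over 70 s, if anything falls off the work surface, if the arm or the gripper's body presses on something with over 40 N, if the wrist force passes 120 N, or if a joint passes its speed limit or range.

## Working session

There is one attempt and no reset: what is moved stays moved. The work goes in short steps, Python scripts to look and compute and a tool call to move; the robot and the scene stay as the last step left them, time stands still between calls to the robot, and variables do not carry over. Pictures are saved under pics/ and viewed, and the job is handed in when it is done.

Besides the shell and the picture viewer there is one more tool, called after "Request:" as name(argument=value, ...) on one line, values as JSON. jog_arm: Moves the arm, as the interface text tells. Its arguments: {"type":"object","properties":{"commands":{"type":"array","items":{"type":"object","properties":{"tx":{"type":"number"},"ty":{"type":"number"},"tz":{"type":"number"},"ax":{"type":"number"},"ay":{"type":"number"},"az":{"type":"number"},"gripper":{"type":"number"}}}},"grip_force":{"type":"number"}},"required":["commands"]}

```bash
mkdir -p pics; ls; cat > h.py <<'E'
import numpy as np, cv2
from plant import manip
def shot(cam,name):
    im=manip.capture(cam); cv2.imwrite(f'pics/{name}.png',cv2.cvtColor(im,cv2.COLOR_RGB2BGR)); return im
def ray(cam,rc,z):
    c=manip.get_calibration(cam); K,R,t=[np.array(c[k]) for k in 'KRt']
    d=R.T@np.linalg.inv(K)@np.array([rc[1],rc[0],1.]); o=-R.T@t
    return o+d*(z-o[2])/d[2]
def proj(cam,X):
    c=manip.get_calibration(cam); K,R,t=[np.array(c[k]) for k in 'KRt']
    p=K@(R@np.array(X)+t); return p[1]/p[2],p[0]/p[2]
E
python3 - <<'E'
from h import *
np.set_printoptions(precision=3,suppress=True)
shot('top','top0'); shot('scene','scene0')
for l,z in [('index_plate',0.),('turntable',.04),('ribbon_bore',.06),('peg_1',.094),('lock_pin',.0),('pin_block',0)]:
    for cam in ['top','scene']:
        for d in manip.pinpoint(cam,l)[:5]:
            print(l,cam,round(d['p'],2),np.array(d['position']),ray(cam,d['position'],z))
print(manip.get_obs())
E
```

```text
pics
turntable top 0.74 [173.  209.6] [0.614 0.409 0.04 ]
turntable top 0.66 [199.2 316.1] [0.553 0.14  0.04 ]
turntable top 0.43 [158.9 381.3] [ 0.66  -0.025  0.04 ]
turntable scene 0.73 [221.  313.5] [0.549 0.142 0.04 ]
turntable scene 0.24 [211.3 365.9] [0.663 0.106 0.04 ]
ribbon_bore top 0.68 [164.5 319.2] [0.638 0.134 0.06 ]
ribbon_bore scene 0.86 [203.7 352.2] [0.638 0.125 0.06 ]
ribbon_bore scene 0.48 [180.8 317.5] [0.619 0.239 0.06 ]
peg_1 top 0.83 [227.8 344.9] [0.479 0.071 0.094]
peg_1 top 0.8 [165.6 346.1] [0.629 0.069 0.094]
peg_1 top 0.73 [166.7 286.4] [0.623 0.213 0.094]
peg_1 top 0.71 [225.4 286.5] [0.482 0.209 0.094]
peg_1 scene 0.91 [192.8 271.4] [0.49  0.216 0.094]
peg_1 scene 0.65 [235.3 306.8] [0.486 0.06  0.094]
peg_1 scene 0.59 [209.4 362.2] [0.62  0.065 0.094]
peg_1 scene 0.56 [174.3 332.6] [0.637 0.201 0.094]
lock_pin top 0.6 [160.  418.6] [ 0.669 -0.131  0.   ]
lock_pin top 0.48 [225.1 285.2] [0.49  0.218 0.   ]
lock_pin top 0.45 [282.5 349. ] [0.347 0.052 0.   ]
lock_pin top 0.43 [161.3 390.9] [ 0.664 -0.057  0.   ]
lock_pin scene 0.74 [263.6 413.1] [ 0.674 -0.044  0.   ]
lock_pin scene 0.6 [298.1 246.8] [0.347 0.059 0.   ]
lock_pin scene 0.5 [290.9 441.1] [ 0.672 -0.129 -0.   ]
pin_block top 0.66 [156.7 379.5] [ 0.676 -0.027  0.   ]
pin_block top 0.53 [166.2 288.5] [0.645 0.213 0.   ]
pin_block scene 0.62 [260.1 410. ] [ 0.676 -0.033  0.   ]
{'time': 0.7, 'qpos': array([ 1.107,  0.351,  1.652,  0.   ,  1.139, -0.085]), 'joint_vel': array([-0.001, -0.002,  0.   , -0.001,  0.001, -0.001]), 'effort': array([ -0.002, -49.716, -28.545,   0.07 ,   0.022,  -0.   ]), 'position': array([0.203, 0.511, 0.219]), 'orientation': array([-0.591, -3.085, -0.   ]), 'force': array([-0.75 , -0.651,  0.736]), 'torque': array([-0.034,  0.047, -0.016]), 'grip_width': 0.09278935819933072}
```

View pics/top0.png

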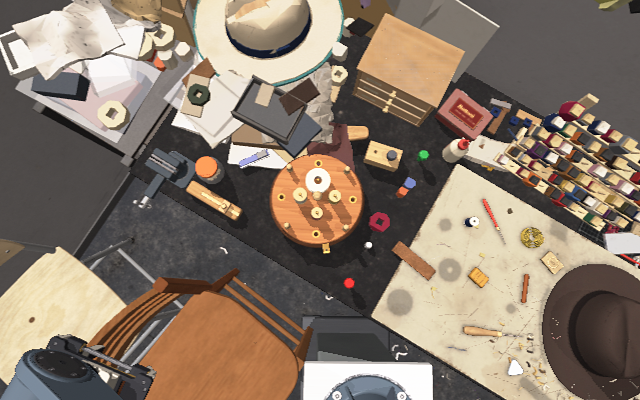

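View pics/scene0.png

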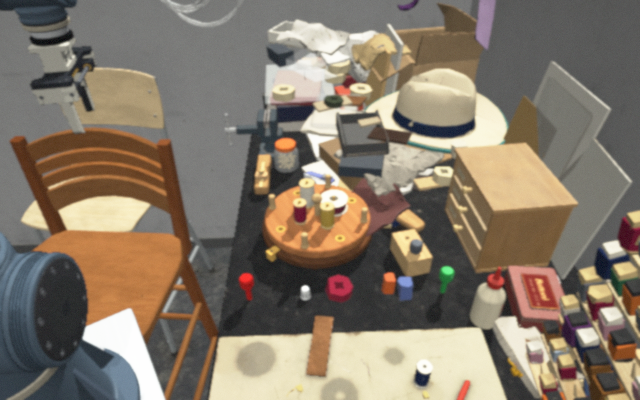

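```bash
python3 -c "
import cv2
a=cv2.imread('pics/top0.png')[130:320,250:450]; cv2.imwrite('pics/top0z.png',cv2.resize(a,None,fx=3.1,fy=3.1,interpolation=2))
a=cv2.imread('pics/scene0.png')[140:330,220:470]; cv2.imwrite('pics/scene0z.png',cv2.resize(a,None,fx=3.1,fy=3.1,interpolation=2))"
```

```text
(no output)
```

View pics/top0z.png

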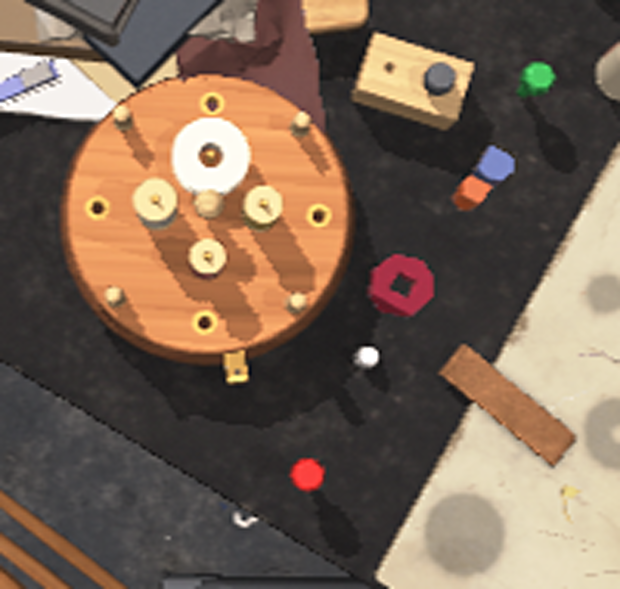

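View pics/scene0z.png

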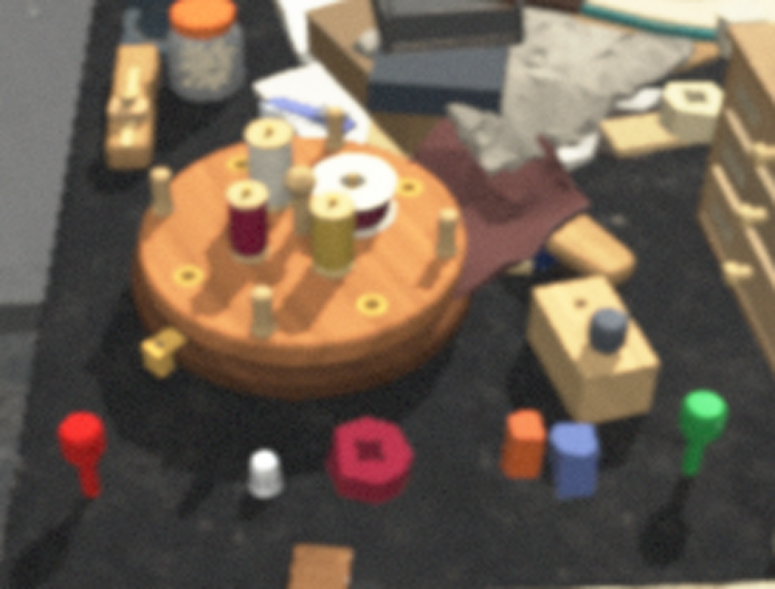

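```bash
python3 - <<'E'
from h import *
np.set_printoptions(precision=4,suppress=True)
Z=lambda c:(130+c[1]/3.1,250+c[0]/3.1)
S=lambda c:(140+c[1]/3.1,220+c[0]/3.1)
pegs=[(227.8,344.9),(165.6,346.1),(166.7,286.4),(225.4,286.5)]
P=np.array([ray('top',p,.094) for p in pegs]); c=P.mean(0)[:2]; print('c pegs',c,[np.linalg.norm(p[:2]-c) for p in P])
H=np.array([ray('top',Z(p),.06) for p in [(212,103),(97,207),(204,322),(319,215)]]); ch=H.mean(0)[:2]; print('c holes',ch,[np.linalg.norm(p[:2]-ch) for p in H])
Ps=np.array([ray('scene',p,.094) for p in [(192.8,271.4),(235.3,306.8),(209.4,362.2),(174.3,332.6)]]);print('scene pegs c',Ps.mean(0))
Hs=np.array([ray('scene',S(p),.06) for p in [(409,187),(238,163),(188,275),(372,303)]]);print('scene holes c',Hs.mean(0)); 
a=lambda v:np.degrees(np.arctan2(v[1],v[0]))
print('hole ang',[a(h[:2]-ch) for h in H],[a(h[:2]-Hs.mean(0)[:2]) for h in Hs]); print('peg ang',[a(p[:2]-c) for p in P],[a(p[:2]-Ps.mean(0)[:2]) for p in Ps])
for q in [ray('top',Z((235,368)),.036),ray('scene',S((163,350)),.036)]:
    print('plate',q,a(q[:2]-ch),np.linalg.norm(q[:2]-ch))
print('pinhead top',ray('top',Z((440,78)),.068),ray('scene',S((608,322)),.068))
for k in 'KRt': print(manip.get_calibration('wrist')[k])
E
```

```text
c pegs [0.5533 0.1405] [np.float64(0.10198601248024315), np.float64(0.10402449459546355), np.float64(0.10077038683428884), np.float64(0.0987943667445604)]
c holes [0.5533 0.1373] [np.float64(0.08786302398218827), np.float64(0.08826083079647357), np.float64(0.08805957110045795), np.float64(0.08837377904137789)]
scene pegs c [0.5581 0.1355 0.094 ]
scene holes c [0.5562 0.1372 0.06  ]
hole ang [np.float64(-1.0137857768204974), np.float64(88.98935089713835), np.float64(178.91287375285384), np.float64(-90.88327147195365)] [np.float64(-1.535221690025349), np.float64(89.86019507848201), np.float64(179.24578830426594), np.float64(-90.42085820480618)]
peg ang [np.float64(-136.8975444440495), np.float64(-43.22656581557682), np.float64(46.03738853804238), np.float64(136.18495834676096)] [np.float64(130.17645272084474), np.float64(-133.71069226551288), np.float64(-48.93482494299144), np.float64(39.841741622157606)]
plate [0.4302 0.1133 0.036 ] -168.9322390345594 0.12535561434093617
plate [0.4311 0.1074 0.036 ] -166.23012009539315 0.12574489002852113
pinhead top [ 0.6639 -0.047   0.068 ] [ 0.6649 -0.0525  0.068 ]
[[317.6      0.     322.0217]
 [  0.     317.6    195.4661]
 [  0.       0.       1.    ]]
[[ 0.3691  0.9294 -0.0001]
 [ 0.8922 -0.3543  0.2803]
 [ 0.2604 -0.1035 -0.9599]]
[-0.5505 -0.033   0.3913]
```

Request:
jog_arm(commands=[{"tx": 2.5,"ty": -4.0,"az": 0.104,"gripper": 0.32},{"tx": 2.5,"ty": -4.0,"az": 0.104},{"tx": 2.5,"ty": -4.0,"az": 0.104},{"tx": 2.5,"ty": -4.0,"az": 0.104},{"tx": 2.5,"ty": -4.0,"az": 0.104},{"tx": 2.5,"ty": -4.0,"az": 0.104},{"tx": 2.5,"ty": -4.0,"az": 0.104},{"tx": 2.5,"ty": -4.0,"az": 0.104},{"tx": 2.5,"ty": -4.0,"az": 0.104},{"tx": 2.7,"ty": -4.2,"az": 0.104},{"tx": 2.7,"ty": -4.2,"az": 0.104},{}], grip_force=5)

```text
invalid input
```

```bash
python3 - <<'E'
from h import *
np.set_printoptions(precision=4,suppress=True)
o=manip.get_obs();print(o['time'],o['position'],o['orientation'],o['qpos'],o['force'],o['grip_width'])
shot('wrist','w1')
for l,z in [('peg_1',.094),('ribbon_bore',.06),('lock_pin',.068)]:
    for d in manip.pinpoint('wrist',l)[:5]: print(l,round(d['p'],2),d['position'],ray('wrist',d['position'],z))
E
```

```text
0.7 [0.2034 0.511  0.2186] [-0.5915 -3.0854 -0.    ] [ 1.1074  0.3507  1.6518  0.      1.1391 -0.0846] [-0.7504 -0.6509  0.7363] 0.09278935819933072
```

View pics/w1.png

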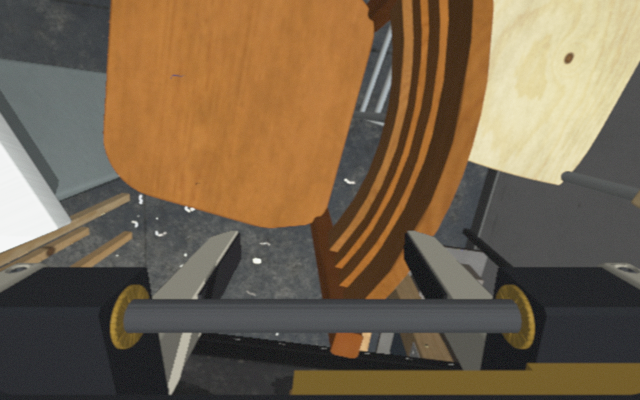

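```bash
python3 - <<'E'
from h import *
np.set_printoptions(precision=3,suppress=True)
print(proj('top',[.203,.511,.219]),proj('scene',[.203,.511,.219]))
# chair posts: top view right post end ~ (row 275,col 237); scene right post top (row136,col 176)
for z in [-.1,0,.1,.2]:
    print(z,ray('top',(275,237),z),ray('scene',(137,176),z),ray('top',(350,303),z),ray('scene',(168,24),z))
E
python3 -c "
import cv2
a=cv2.imread('pics/top0.png')[220:400,60:320]; cv2.imwrite('pics/top0c.png',cv2.resize(a,None,fx=3,fy=3,interpolation=2))"
```

```text
(np.float64(359.59323089803274), np.float64(125.13041610508996)) (np.float64(121.45499741936486), np.float64(84.6177392245307))
-0.1 [ 0.357  0.353 -0.1  ] [ 0.461  0.91  -0.1  ] [ 0.16   0.166 -0.1  ] [-0.001  0.992 -0.1  ]
0 [0.361 0.336 0.   ] [0.425 0.73  0.   ] [0.18  0.165 0.   ] [0.023 0.802 0.   ]
0.1 [0.365 0.319 0.1  ] [0.39 0.55 0.1 ] [0.201 0.164 0.1  ] [0.047 0.611 0.1  ]
0.2 [0.369 0.302 0.2  ] [0.354 0.37  0.2  ] [0.221 0.162 0.2  ] [0.07  0.421 0.2  ]
```

View pics/top0c.png

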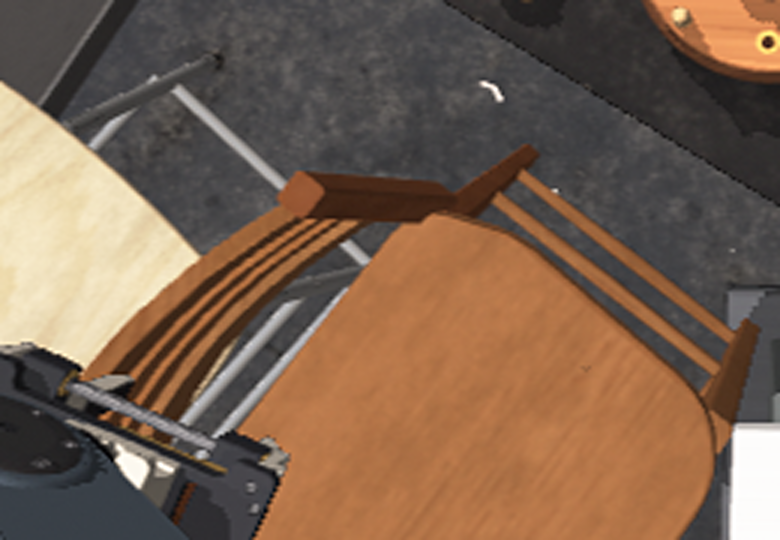

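```bash
python3 - <<'E'
from h import *
np.set_printoptions(precision=3,suppress=True)
for z in [-.1,0,.05,.1,.15,.2]:
    print(z,ray('top',(283,160),z),ray('scene',(137,176),z), ray('top',(345,95),z),ray('scene',(168,24),z))
E
```

```text
-0.1 [ 0.332  0.562 -0.1  ] [ 0.461  0.91  -0.1  ] [ 0.167  0.723 -0.1  ] [-0.001  0.992 -0.1  ]
0 [0.338 0.528 0.   ] [0.425 0.73  0.   ] [0.187 0.676 0.   ] [0.023 0.802 0.   ]
0.05 [0.342 0.511 0.05 ] [0.408 0.64  0.05 ] [0.196 0.652 0.05 ] [0.035 0.707 0.05 ]
0.1 [0.345 0.494 0.1  ] [0.39 0.55 0.1 ] [0.206 0.628 0.1  ] [0.047 0.611 0.1  ]
0.15 [0.348 0.477 0.15 ] [0.372 0.46  0.15 ] [0.216 0.605 0.15 ] [0.058 0.516 0.15 ]
0.2 [0.351 0.46  0.2  ] [0.354 0.37  0.2  ] [0.226 0.581 0.2  ] [0.07  0.421 0.2  ]
```

Request:
jog_arm(commands=[{"tx": 2.5,"ty": -4.0,"tz": 0,"az": 0.104,"gripper": 0.32},{"tx": 2.5,"ty": -4.0,"tz": 0,"az": 0.104,"gripper": 0.32},{"tx": 2.5,"ty": -4.0,"tz": 0,"az": 0.104,"gripper": 0.32},{"tx": 2.5,"ty": -4.0,"tz": 0,"az": 0.104,"gripper": 0.32},{"tx": 2.5,"ty": -4.0,"tz": 0,"az": 0.104,"gripper": 0.32},{"tx": 2.5,"ty": -4.0,"tz": 0,"az": 0.104,"gripper": 0.32},{"tx": 2.5,"ty": -4.0,"tz": 0,"az": 0.104,"gripper": 0.32},{"tx": 2.5,"ty": -4.0,"tz": 0,"az": 0.104,"gripper": 0.32},{"tx": 2.5,"ty": -4.0,"tz": 0,"az": 0.104,"gripper": 0.32},{"tx": 2.7,"ty": -4.2,"tz": 0,"az": 0.104,"gripper": 0.32},{"tx": 2.7,"ty": -4.2,"tz": 0,"az": 0.104,"gripper": 0.32},{"tx": 0,"ty": 0,"tz": 0,"gripper": 0.32}], grip_force=5)

```text
invalid input
```

```bash
python3 - <<'E'
from h import *
np.set_printoptions(precision=4,suppress=True)
o=manip.get_obs();print(o['time'],o['position'],o['orientation'],o['qpos'],o['force'],o['grip_width'])
shot('wrist','w2')
for l,z in [('peg_1',.094),('lock_pin',.068)]:
    for d in manip.pinpoint('wrist',l)[:5]: print(l,round(d['p'],2),d['position'],ray('wrist',d['position'],z))
E
```

```text
0.9 [0.2033 0.511  0.2186] [-0.5914 -3.0854 -0.0001] [ 1.1074  0.3507  1.6518  0.      1.1391 -0.0846] [-0.1909 -0.2996 -0.5687] 0.09317449557845962
```

View pics/w2.png

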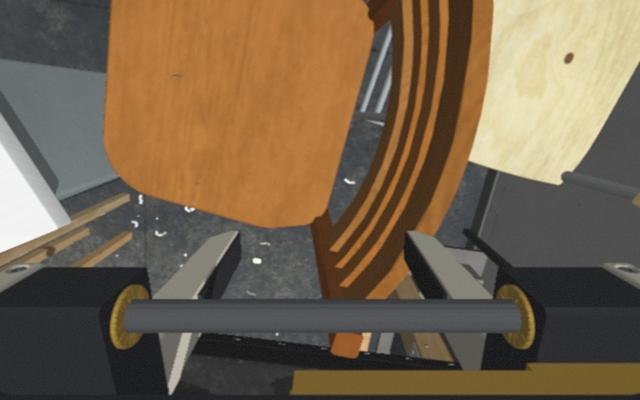

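Request:
jog_arm(commands=[{"tx": 2.5,"ty": -4.0,"tz": 0.0,"ax": 0.0,"ay": 0.0,"az": 0.104,"gripper": 0.32}])

```text
time: 1.18
position: [0.2279, 0.4718, 0.2185]
orientation: [0.423, 3.113, 0.001]
force: [0.6, 0.4, -0.3]
grip_width: 0.0867
```

Request:
jog_arm(commands=[{"tx": 2.5,"ty": -4.0,"tz": 0,"ax": 0,"ay": 0,"az": 0.104,"gripper": 0.32},{"tx": 2.5,"ty": -4.0,"tz": 0,"ax": 0,"ay": 0,"az": 0.104,"gripper": 0.32},{"tx": 2.5,"ty": -4.0,"tz": 0,"ax": 0,"ay": 0,"az": 0.104,"gripper": 0.32},{"tx": 2.5,"ty": -4.0,"tz": 0,"ax": 0,"ay": 0,"az": 0.104,"gripper": 0.32},{"tx": 2.5,"ty": -4.0,"tz": 0,"ax": 0,"ay": 0,"az": 0.104,"gripper": 0.32},{"tx": 2.5,"ty": -4.0,"tz": 0,"ax": 0,"ay": 0,"az": 0.104,"gripper": 0.32},{"tx": 2.5,"ty": -4.0,"tz": 0,"ax": 0,"ay": 0,"az": 0.104,"gripper": 0.32},{"tx": 2.5,"ty": -4.0,"tz": 0,"ax": 0,"ay": 0,"az": 0.104,"gripper": 0.32},{"tx": 2.7,"ty": -4.2,"tz": 0,"ax": 0,"ay": 0,"az": 0.104,"gripper": 0.32},{"tx": 2.7,"ty": -4.2,"tz": 0,"ax": 0,"ay": 0,"az": 0.104,"gripper": 0.32}], grip_force=5)

```text
time: 2.42
position: [0.4831, 0.0655, 0.2188]
orientation: [-1.178, 2.912, -0.0]
force: [0.6, 1.1, 0.3]
grip_width: 0.0296
```

```bash
python3 - <<'E'
from h import *
np.set_printoptions(precision=4,suppress=True)
o=manip.get_obs();print(o['time'],o['position'],o['orientation'],o['qpos'],o['force'],o['grip_width'])
shot('wrist','w2')
for l,z in [('peg_1',.094),('lock_pin',.068)]:
    for d in manip.pinpoint('wrist',l)[:5]: print(l,round(d['p'],2),d['position'],ray('wrist',d['position'],z))
E
```

```text
2.425 [0.4831 0.0655 0.2188] [-1.1775  2.912  -0.0001] [ 0.0392  0.2366  1.8081  0.0001  1.0963 -2.3002] [0.574  1.1323 0.2507] 0.029598916830070824
peg_1 0.95 [190.3, 321.9] [0.4855 0.0656 0.094 ]
peg_1 0.58 [364.0, 322.0] [0.632  0.2065 0.094 ]
lock_pin 0.62 [168.1, 103.3] [ 0.6254 -0.104   0.068 ]
lock_pin 0.62 [77.9, 398.4] [0.3608 0.0485 0.068 ]
lock_pin 0.57 [210.3, 154.5] [ 0.6268 -0.0401  0.068 ]
```

View pics/w2.png

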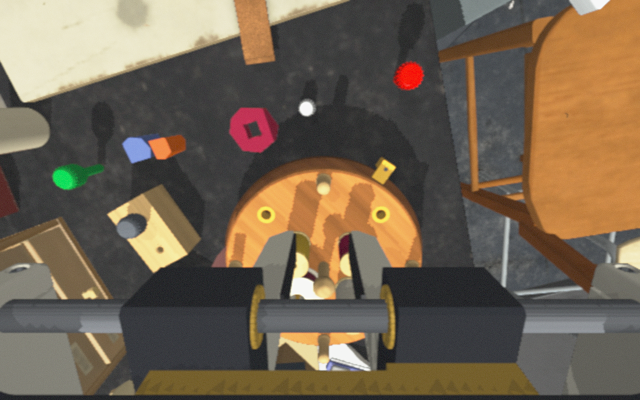

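```bash
cat > arc.py <<'E'
import numpy as np,sys
a=[float(x) for x in sys.argv[1:]]
p=[(100*(.5545+.1*np.cos(np.radians(x))),100*(.137+.1*np.sin(np.radians(x)))) for x in a]
for i in range(1,len(a)): print('{"tx": %.2f, "ty": %.2f, "tz": 0, "ax": 0, "ay": 0, "az": %.3f, "gripper": 0.22},'%(p[i][0]-p[i-1][0],p[i][1]-p[i-1][1],np.radians(a[i]-a[i-1])),end=' ')
E
python3 arc.py 225 222 217 211 204 197 190 183 176; echo; python3 arc.py 176 169 162 155 148 142 137 134 132;echo; python3 arc.py 225 222 217 211 204 197 190 183 176 169 163 158 155
```

```text
{"tx": -0.36, "ty": 0.38, "tz": 0, "ax": 0, "ay": 0, "az": -0.052, "gripper": 0.22}, {"tx": -0.55, "ty": 0.67, "tz": 0, "ax": 0, "ay": 0, "az": -0.087, "gripper": 0.22}, {"tx": -0.59, "ty": 0.87, "tz": 0, "ax": 0, "ay": 0, "az": -0.105, "gripper": 0.22}, {"tx": -0.56, "ty": 1.08, "tz": 0, "ax": 0, "ay": 0, "az": -0.122, "gripper": 0.22}, {"tx": -0.43, "ty": 1.14, "tz": 0, "ax": 0, "ay": 0, "az": -0.122, "gripper": 0.22}, {"tx": -0.29, "ty": 1.19, "tz": 0, "ax": 0, "ay": 0, "az": -0.122, "gripper": 0.22}, {"tx": -0.14, "ty": 1.21, "tz": 0, "ax": 0, "ay": 0, "az": -0.122, "gripper": 0.22}, {"tx": 0.01, "ty": 1.22, "tz": 0, "ax": 0, "ay": 0, "az": -0.122, "gripper": 0.22}, 
{"tx": 0.16, "ty": 1.21, "tz": 0, "ax": 0, "ay": 0, "az": -0.122, "gripper": 0.22}, {"tx": 0.31, "ty": 1.18, "tz": 0, "ax": 0, "ay": 0, "az": -0.122, "gripper": 0.22}, {"tx": 0.45, "ty": 1.14, "tz": 0, "ax": 0, "ay": 0, "az": -0.122, "gripper": 0.22}, {"tx": 0.58, "ty": 1.07, "tz": 0, "ax": 0, "ay": 0, "az": -0.122, "gripper": 0.22}, {"tx": 0.60, "ty": 0.86, "tz": 0, "ax": 0, "ay": 0, "az": -0.105, "gripper": 0.22}, 
[... 567 characters left out ...]
-0.122, "gripper": 0.22}, {"tx": -0.43, "ty": 1.14, "tz": 0, "ax": 0, "ay": 0, "az": -0.122, "gripper": 0.22}, {"tx": -0.29, "ty": 1.19, "tz": 0, "ax": 0, "ay": 0, "az": -0.122, "gripper": 0.22}, {"tx": -0.14, "ty": 1.21, "tz": 0, "ax": 0, "ay": 0, "az": -0.122, "gripper": 0.22}, {"tx": 0.01, "ty": 1.22, "tz": 0, "ax": 0, "ay": 0, "az": -0.122, "gripper": 0.22}, {"tx": 0.16, "ty": 1.21, "tz": 0, "ax": 0, "ay": 0, "az": -0.122, "gripper": 0.22}, {"tx": 0.25, "ty": 1.02, "tz": 0, "ax": 0, "ay": 0, "az": -0.105, "gripper": 0.22}, {"tx": 0.29, "ty": 0.82, "tz": 0, "ax": 0, "ay": 0, "az": -0.087, "gripper": 0.22}, {"tx": 0.21, "ty": 0.48, "tz": 0, "ax": 0, "ay": 0, "az": -0.052, "gripper": 0.22},
```

Request:
jog_arm(commands=[{"tx": 0.1,"ty": 0,"tz": -4.8,"ax": 0,"ay": 0,"az": 0,"gripper": 0.32},{"tx": 0,"ty": 0,"tz": -4.8,"ax": 0,"ay": 0,"az": 0,"gripper": 0.32},{"tx": 0,"ty": 0,"tz": -3.0,"ax": 0,"ay": 0,"az": 0,"gripper": 0.32},{"tx": 0,"ty": 0,"tz": -1.8,"ax": 0,"ay": 0,"az": 0,"gripper": 0.32},{"tx": 0,"ty": 0,"tz": 0,"ax": 0,"ay": 0,"az": 0,"gripper": 0.22}])

```text
time: 3.2
position: [0.4822, 0.0678, 0.0738]
orientation: [1.172, -2.912, -0.001]
force: [0.6, -0.7, 0.1]
grip_width: 0.0233
```

Request:
jog_arm(commands=[{"tx": -0.36,"ty": 0.38,"tz": 0,"ax": 0,"ay": 0,"az": -0.052,"gripper": 0.22},{"tx": -0.55,"ty": 0.67,"tz": 0,"ax": 0,"ay": 0,"az": -0.087,"gripper": 0.22},{"tx": -0.59,"ty": 0.87,"tz": 0,"ax": 0,"ay": 0,"az": -0.105,"gripper": 0.22},{"tx": -0.56,"ty": 1.08,"tz": 0,"ax": 0,"ay": 0,"az": -0.122,"gripper": 0.22},{"tx": -0.43,"ty": 1.14,"tz": 0,"ax": 0,"ay": 0,"az": -0.122,"gripper": 0.22},{"tx": -0.29,"ty": 1.19,"tz": 0,"ax": 0,"ay": 0,"az": -0.122,"gripper": 0.22},{"tx": -0.14,"ty": 1.21,"tz": 0,"ax": 0,"ay": 0,"az": -0.122,"gripper": 0.22},{"tx": 0.01,"ty": 1.22,"tz": 0,"ax": 0,"ay": 0,"az": -0.122,"gripper": 0.22}])

```text
time: 4.2
position: [0.4546, 0.1455, 0.076]
orientation: [0.146, 3.136, 0.001]
force: [-0.2, -1.9, -0.5]
grip_width: 0.0205
```

Request:
jog_arm(commands=[{"tx": 0.16,"ty": 1.21,"tz": 0,"ax": 0,"ay": 0,"az": -0.122,"gripper": 0.22},{"tx": 0.31,"ty": 1.18,"tz": 0,"ax": 0,"ay": 0,"az": -0.122,"gripper": 0.22},{"tx": 0.45,"ty": 1.14,"tz": 0,"ax": 0,"ay": 0,"az": -0.122,"gripper": 0.22},{"tx": 0.58,"ty": 1.07,"tz": 0,"ax": 0,"ay": 0,"az": -0.122,"gripper": 0.22},{"tx": 0.6,"ty": 0.86,"tz": 0,"ax": 0,"ay": 0,"az": -0.105,"gripper": 0.22},{"tx": 0.57,"ty": 0.66,"tz": 0,"ax": 0,"ay": 0,"az": -0.087,"gripper": 0.22},{"tx": 0.37,"ty": 0.37,"tz": 0,"ax": 0,"ay": 0,"az": -0.052,"gripper": 0.22},{"tx": 0.26,"ty": 0.24,"tz": 0,"ax": 0,"ay": 0,"az": -0.035,"gripper": 0.22}])

```text
time: 5.2
position: [0.4873, 0.2127, 0.0759]
orientation: [1.305, 2.857, 0.001]
force: [-0.3, -0.5, -0.2]
grip_width: 0.0206
```

```bash
python3 - <<'E'
from h import *
np.set_printoptions(precision=4,suppress=True)
o=manip.get_obs();print(o['time'],o['position'],o['orientation'],o['qpos'],o['force'],o['grip_width'])
im=shot('top','t3')
for d in manip.pinpoint('top','peg_1')[:5]: print(round(d['p'],2),d['position'],ray('top',d['position'],.094))
for d in manip.pinpoint('top','ribbon_bore')[:5]: print(round(d['p'],2),d['position'],ray('top',d['position'],.06))
cv2.imwrite('pics/t3z.png',cv2.resize(im[130:320,230:430,::-1],None,fx=3.1,fy=3.1,interpolation=2))
E
```

```text
5.2 [0.4873 0.2127 0.0759] [1.3051 2.8568 0.0011] [ 0.324   0.5122  1.8148 -0.      0.8135 -0.3898] [-0.2601 -0.5128 -0.1895] 0.020596409094820578
0.97 [227.0, 345.3] [0.4808 0.0699 0.094 ]
0.67 [165.4, 289.3] [0.6266 0.2061 0.094 ]
0.59 [168.3, 350.1] [0.6227 0.0595 0.094 ]
0.89 [199.9, 353.0] [0.5506 0.0487 0.06  ]
```

View pics/t3z.png

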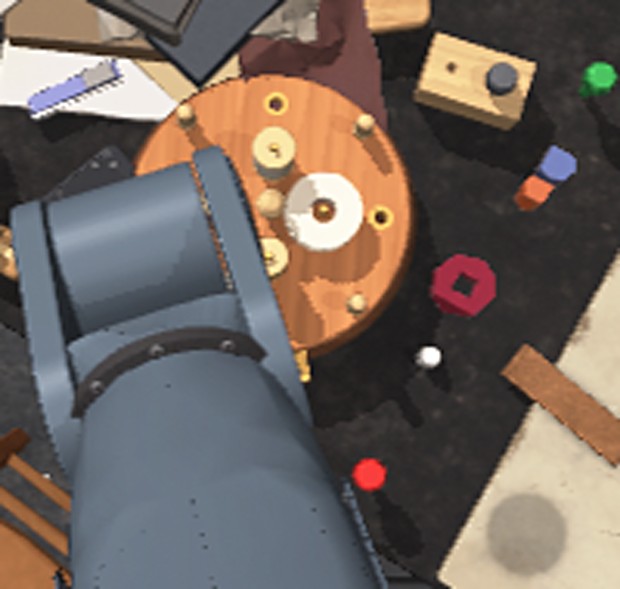

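Request:
jog_arm(commands=[{"tx": 0,"ty": 0,"tz": 4.0,"ax": 0,"ay": 0,"az": 0,"gripper": 0.32},{"tx": 0,"ty": 0,"tz": 4.0,"ax": 0,"ay": 0,"az": 0,"gripper": 0.32},{"tx": -0.1,"ty": -1.6,"tz": 0,"ax": 0,"ay": 0,"az": 0.178,"gripper": 0.32},{"tx": -0.1,"ty": -1.6,"tz": 0,"ax": 0,"ay": 0,"az": 0.178,"gripper": 0.32},{"tx": -0.1,"ty": -1.6,"tz": 0,"ax": 0,"ay": 0,"az": 0.178,"gripper": 0.32},{"tx": -0.1,"ty": -1.6,"tz": 0,"ax": 0,"ay": 0,"az": 0.178,"gripper": 0.32},{"tx": -0.1,"ty": -1.6,"tz": 0,"ax": 0,"ay": 0,"az": 0.178,"gripper": 0.32},{"tx": -0.1,"ty": -1.6,"tz": 0,"ax": 0,"ay": 0,"az": 0.178,"gripper": 0.32},{"tx": -0.1,"ty": -1.6,"tz": 0,"ax": 0,"ay": 0,"az": 0.178,"gripper": 0.32},{"tx": 0,"ty": -1.6,"tz": 0,"ax": 0,"ay": 0,"az": 0.178,"gripper": 0.32},{"tx": 0,"ty": -1.5,"tz": 0,"ax": 0,"ay": 0,"az": 0.178,"gripper": 0.32},{"tx": 0,"ty": 0,"tz": 0,"ax": 0,"ay": 0,"az": 0,"gripper": 0.32}])

```text
time: 6.85
position: [0.4802, 0.0686, 0.1551]
orientation: [-1.142, 2.926, -0.0]
force: [-0.4, 0.0, -0.3]
grip_width: 0.0298
```

```bash
python3 - <<'E'
from h import *
np.set_printoptions(precision=4,suppress=True)
o=manip.get_obs();print(o['time'],o['position'],o['orientation'],o['force'],o['grip_width'])
im=shot('wrist','w3')
for d in manip.pinpoint('wrist','peg_1')[:5]: print(round(d['p'],2),d['position'],ray('wrist',d['position'],.094))
E
```

```text
6.85 [0.4802 0.0686 0.1551] [-1.1422  2.926  -0.0002] [-0.414   0.0383 -0.278 ] 0.0297776154207008
0.84 [213.4, 320.3] [0.4827 0.0705 0.094 ]
```

View pics/w3.png

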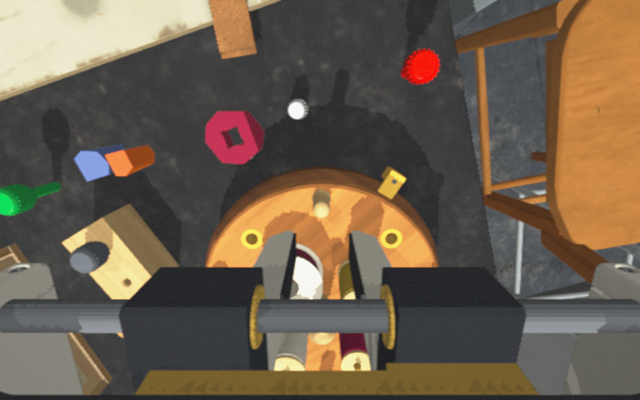

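Request:
jog_arm(commands=[{"tx": 0.1,"ty": 0.1,"tz": -4.0,"ax": 0,"ay": 0,"az": 0,"gripper": 0.32},{"tx": 0,"ty": 0,"tz": -3.0,"ax": 0,"ay": 0,"az": 0,"gripper": 0.32},{"tx": 0,"ty": 0,"tz": -0.9,"ax": 0,"ay": 0,"az": 0,"gripper": 0.32},{"tx": -0.55,"ty": 0.67,"tz": 0,"ax": 0,"ay": 0,"az": -0.087,"gripper": 0.22},{"tx": -0.59,"ty": 0.87,"tz": 0,"ax": 0,"ay": 0,"az": -0.105,"gripper": 0.22},{"tx": -0.56,"ty": 1.08,"tz": 0,"ax": 0,"ay": 0,"az": -0.122,"gripper": 0.22},{"tx": -0.43,"ty": 1.14,"tz": 0,"ax": 0,"ay": 0,"az": -0.122,"gripper": 0.22},{"tx": -0.29,"ty": 1.19,"tz": 0,"ax": 0,"ay": 0,"az": -0.122,"gripper": 0.22},{"tx": -0.14,"ty": 1.21,"tz": 0,"ax": 0,"ay": 0,"az": -0.122,"gripper": 0.22},{"tx": 0.01,"ty": 1.22,"tz": 0,"ax": 0,"ay": 0,"az": -0.122,"gripper": 0.22},{"tx": 0.16,"ty": 1.21,"tz": 0,"ax": 0,"ay": 0,"az": -0.122,"gripper": 0.22}])

```text
time: 8.32
position: [0.4578, 0.1566, 0.0767]
orientation: [0.287, 3.127, 0.0]
force: [1.2, -0.8, 0.6]
grip_width: 0.0203
```

Request:
jog_arm(commands=[{"tx": 0.25,"ty": 1.02,"tz": 0,"ax": 0,"ay": 0,"az": -0.105,"gripper": 0.22},{"tx": 0.25,"ty": 0.7,"tz": 0,"ax": 0,"ay": 0,"az": -0.075,"gripper": 0.22},{"tx": 0.15,"ty": 0.35,"tz": 0,"ax": 0,"ay": 0,"az": -0.04,"gripper": 0.22},{"tx": 0,"ty": 0,"tz": 0,"ax": 0,"ay": 0,"az": 0,"gripper": 0.22}])

```text
time: 8.82
position: [0.4643, 0.1771, 0.0764]
orientation: [0.621, 3.078, 0.001]
force: [-0.8, 0.7, 0.6]
grip_width: 0.0203
```

```bash
python3 - <<'E'
from h import *
np.set_printoptions(precision=4,suppress=True)
o=manip.get_obs();print(o['time'],o['position'],o['orientation'],o['force'],o['grip_width'])
a=lambda q:np.degrees(np.arctan2(q[1]-.137,q[0]-.5545))%360
for cam in ['wrist','top','scene']:
  im=shot(cam,cam+'4')
  for l,z in [('peg_1',.094),('ribbon_bore',.06),('lock_pin',.068)]:
    for d in manip.pinpoint(cam,l)[:5]:
        q=ray(cam,d['position'],z);print(cam,l,round(d['p'],2),d['position'],q,a(q))
cv2.imwrite('pics/t4z.png',cv2.resize(manip.capture('top')[130:320,230:430,::-1],None,fx=3.1,fy=3.1,interpolation=2))
E
```

```text
8.825 [0.4643 0.1771 0.0764] [0.6214 3.0784 0.001 ] [-0.7966  0.6693  0.6388] 0.020271358475601776
wrist peg_1 0.87 [256.1, 317.2] [0.4609 0.1759 0.094 ] 157.45078744010365
wrist lock_pin 0.83 [131.9, 115.0] [0.3626 0.0985 0.068 ] 191.34578864451206
wrist lock_pin 0.54 [259.8, 319.1] [0.4755 0.1703 0.068 ] 157.1497638301375
top peg_1 0.73 [179.6, 278.0] [0.5914 0.2322 0.094 ] 68.82647877268522
top peg_1 0.7 [210.3, 354.5] [0.521  0.0483 0.094 ] 249.29956582868203
top peg_1 0.69 [160.8, 334.0] [0.6403 0.0986 0.094 ] 335.9070948107056
top ribbon_bore 0.62 [230.5, 332.6] [0.4742 0.0982 0.06  ] 205.80252792592555
top lock_pin 0.6 [278.7, 347.5] [0.3592 0.0615 0.068 ] 201.15268122342576
top lock_pin 0.56 [160.1, 419.2] [ 0.6528 -0.1152  0.068 ] 291.298433470614
top lock_pin 0.43 [157.9, 384.9] [ 0.6565 -0.0294  0.068 ] 301.51175864041295
scene peg_1 0.82 [192.9, 364.5] [0.6563 0.1066 0.094 ] 343.3567952776119
scene peg_1 0.77 [208.5, 268.6] [0.4609 0.1721 0.094 ] 159.44409426892202
scene peg_1 0.67 [235.1, 329.6] [0.5226 0.0365 0.094 ] 252.390893410334
scene peg_1 0.62 [176.1, 311.4] [0.5935 0.2217 0.094 ] 65.27696736553604
scene ribbon_bore 0.88 [237.0, 292.8] [0.477  0.1029 0.06  ] 203.7133427197864
scene lock_pin 0.81 [289.1, 445.0] [ 0.6316 -0.1658  0.068 ] 284.2920363884632
scene lock_pin 0.79 [299.5, 248.9] [ 0.3326 -0.0009  0.068 ] 211.84801230808753
scene lock_pin 0.55 [265.4, 413.5] [ 0.623  -0.0932  0.068 ] 286.56880350650016
```

View pics/wrist4.png

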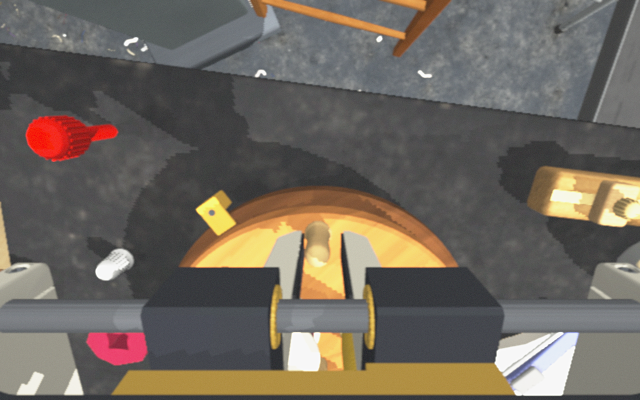

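View pics/t4z.png

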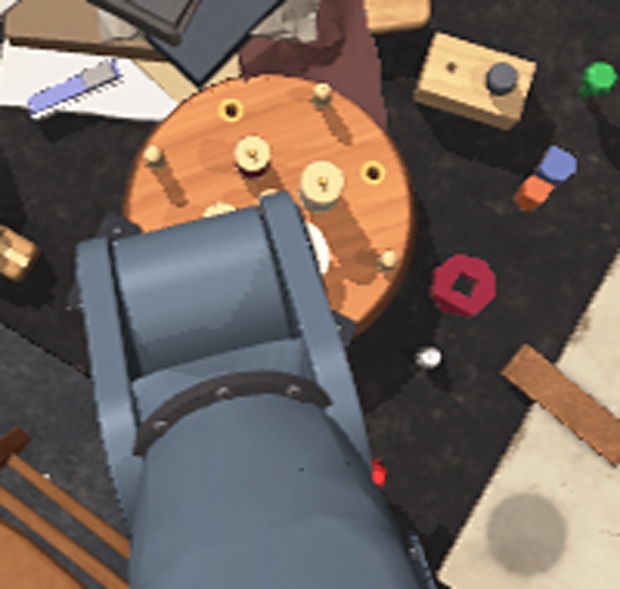

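```bash
python3 - <<'E'
from h import *
np.set_printoptions(precision=4,suppress=True)
print(ray('top',(124,422),0),ray('top',(90,355),0),ray('top',(48,462),.15),ray('top',(100,357),.03))
print(ray('top',(155.2,391.3),.068))
im=cv2.imread('pics/scene4.png');cv2.imwrite('pics/s4z.png',cv2.resize(im[130:320,220:470],None,fx=3.1,fy=3.1,interpolation=2))
im=cv2.imread('pics/top4.png');cv2.imwrite('pics/t4y.png',cv2.resize(im[130:200,340:450],None,fx=7,fy=7,interpolation=2))
E
```

```text
[ 0.7683 -0.1415  0.    ] [0.859  0.0394 0.    ] [ 0.9098 -0.2013  0.15  ] [0.8195 0.037  0.03  ]
[ 0.6637 -0.0454  0.068 ]
```

View pics/s4z.png

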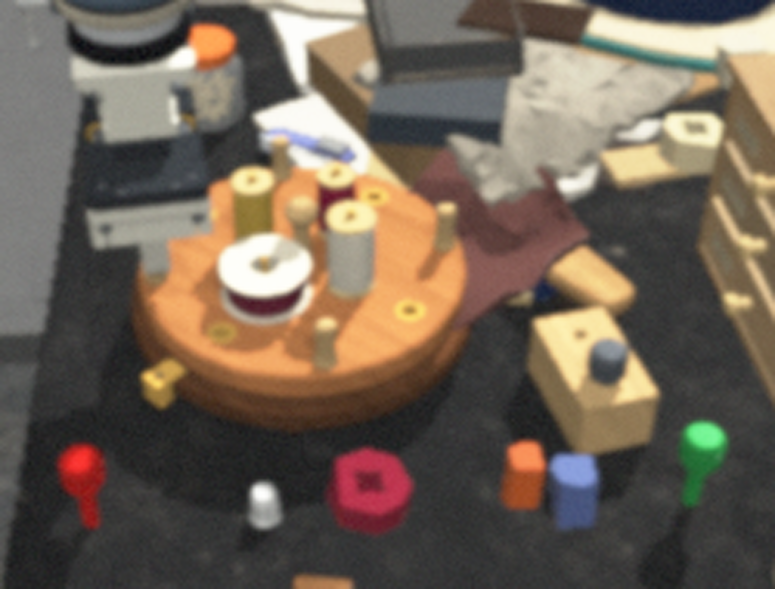

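View pics/t4y.png

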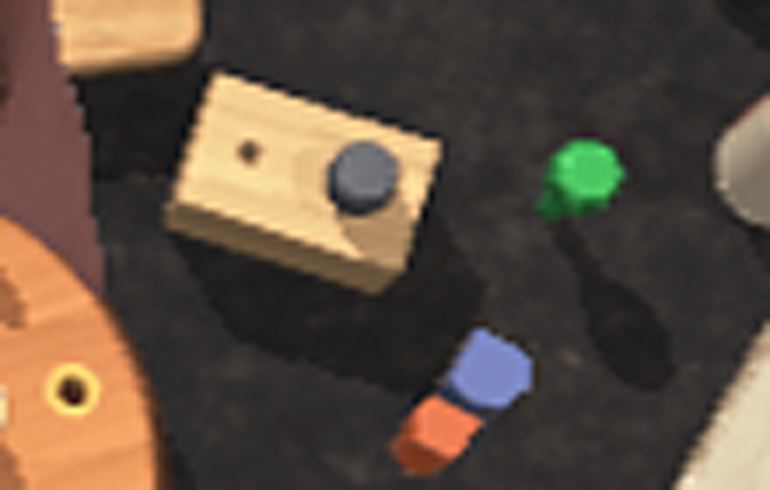

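Request:
jog_arm(commands=[{"tx": 0,"ty": 0,"tz": 4.5,"ax": 0,"ay": 0,"az": 0,"gripper": 0.32},{"tx": 0,"ty": 0,"tz": 4.5,"ax": 0,"ay": 0,"az": 0,"gripper": 0.45},{"tx": 2.5,"ty": -2.8,"tz": 0,"ax": 0,"ay": 0,"az": 0,"gripper": 0.45},{"tx": 2.5,"ty": -2.8,"tz": 0,"ax": 0,"ay": 0,"az": 0,"gripper": 0.45},{"tx": 2.5,"ty": -2.8,"tz": 0,"ax": 0,"ay": 0,"az": 0,"gripper": 0.45},{"tx": 2.5,"ty": -2.8,"tz": 0,"ax": 0,"ay": 0,"az": 0,"gripper": 0.45},{"tx": 2.5,"ty": -2.8,"tz": 0,"ax": 0,"ay": 0,"az": 0,"gripper": 0.45},{"tx": 2.5,"ty": -2.8,"tz": 0,"ax": 0,"ay": 0,"az": 0,"gripper": 0.45},{"tx": 2.5,"ty": -2.8,"tz": 0,"ax": 0,"ay": 0,"az": 0,"gripper": 0.45},{"tx": 2.5,"ty": -2.9,"tz": 0,"ax": 0,"ay": 0,"az": 0,"gripper": 0.45},{"tx": 0,"ty": 0,"tz": -3.0,"ax": 0,"ay": 0,"az": 0,"gripper": 0.45},{"tx": 0,"ty": 0,"tz": 0,"ax": 0,"ay": 0,"az": 0,"gripper": 0.45}])

```text
time: 10.98
position: [0.6625, -0.0485, 0.1334]
orientation: [-0.621, -3.075, 0.0]
force: [-0.5, -1.3, -0.1]
grip_width: 0.0417
```

```bash
python3 - <<'E'
from h import *
np.set_printoptions(precision=4,suppress=True)
o=manip.get_obs();print(o['time'],o['position'],o['orientation'],o['force'],o['grip_width'])
shot('wrist','w5')
for d in manip.pinpoint('wrist','lock_pin')[:5]: print(round(d['p'],2),d['position'],ray('wrist',d['position'],.007))
for d in manip.search_frame('wrist','lock_pin')[:5]: print(d)
print(proj('wrist',list(o['position'][:2])+[.068]))
E
```

```text
10.975 [ 0.6625 -0.0485  0.1334] [-0.6205 -3.075   0.0004] [-0.4631 -1.3371 -0.1134] 0.041694459667191756
0.89 [227.6, 251.6] [ 0.6749 -0.1285  0.007 ]
0.6 [194.6, 325.2] [ 0.6716 -0.0476  0.007 ]
{'bbox': [309.4, 194.4, 339.0, 232.6], 'p': 0.73}
{'bbox': [218.5, 223.8, 254.5, 261.4], 'p': 0.6}
(np.float64(205.8144874588257), np.float64(320.1353066908082))
```

View pics/w5.png

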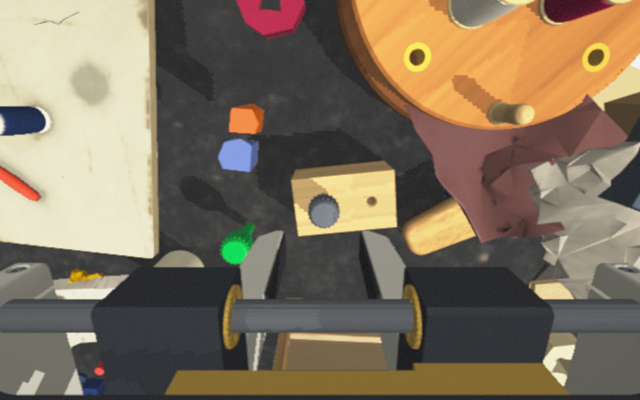

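```bash
python3 - <<'E'
from h import *
im=cv2.imread('pics/w5.png');cv2.imwrite('pics/w5z.png',cv2.resize(im[150:250,270:420],None,fx=5,fy=5,interpolation=2))
print(ray('wrist',(209,324),.068),ray('wrist',(195,325),.044))
E
```

```text
[ 0.66610349 -0.04677418  0.068     ] [ 0.66244358 -0.04416981  0.044     ]
```

View pics/w5z.png

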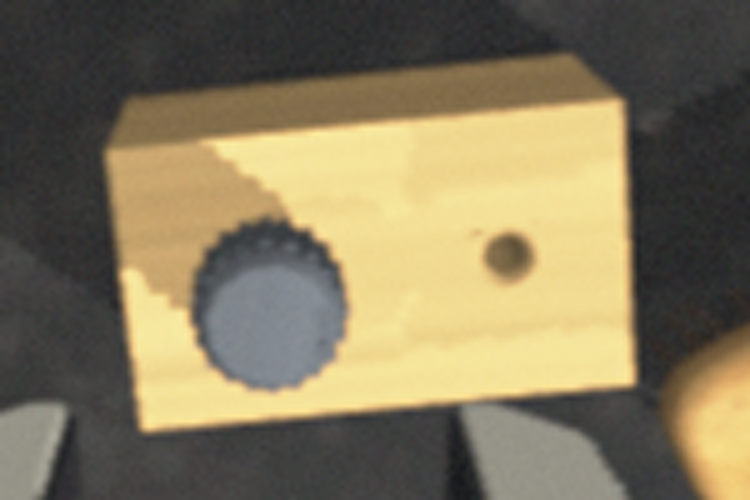

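```bash
python3 - <<'E'
from h import *
f=lambda u,v,z:ray('wrist',(150+v/5,270+u/5),z)
C=np.array([f(*p,.044) for p in [(105,150),(625,100),(635,385),(140,430)]]);print(C)
c=C.mean(0); y=(C[1]+C[2]-C[0]-C[3]); y/=np.linalg.norm(y); print(c, y, c-y*.018, f(508,257,.044), f(273,326,.068),f(272,300,.058))
# camera pos
k=manip.get_calibration('wrist'); print(-np.array(k['R']).T@np.array(k['t']))
E
```

```text
[[ 0.63936816 -0.06540441  0.044     ]
 [ 0.66492984  0.0176944   0.044     ]
 [ 0.71369274  0.00272654  0.044     ]
 [ 0.68802995 -0.08059958  0.044     ]]
[ 0.67650517 -0.03139576  0.044     ] [0.29417395 0.9557519  0.        ] [ 0.67121004 -0.04859929  0.044     ] [ 0.68307149 -0.00965316  0.044     ] [ 0.67102438 -0.04831472  0.068     ] [ 0.67018364 -0.04805511  0.058     ]
[ 0.59187172 -0.01740249  0.30281396]
```

```bash
python3 - <<'E'
from h import *
f=lambda u,v,z:ray('top',(130+v/7,340+u/7),z)
C=np.array([f(*p,.044) for p in [(220,72),(440,143),(404,270),(172,203)]]);print(C, C.mean(0))
print(f(363,178,.068),f(363,172,.068),f(249,152,.044))
im=cv2.imread('pics/scene4.png');cv2.imwrite('pics/s4y.png',cv2.resize(im[215:285,380:450],None,fx=8,fy=8,interpolation=2))
f=lambda u,v,z:ray('scene',(215+v/8,380+u/8),z)
E
```

```text
[[ 0.7076072   0.0009157   0.044     ]
 [ 0.68282826 -0.07965305  0.044     ]
 [ 0.63526826 -0.06607173  0.044     ]
 [ 0.65824371  0.01837859  0.044     ]] [ 0.67098686 -0.03160762  0.044     ]
[ 0.66319668 -0.04681158  0.068     ] [ 0.66538462 -0.04682494  0.068     ] [ 0.67786905 -0.00969424  0.044     ]
```

View pics/s4y.png

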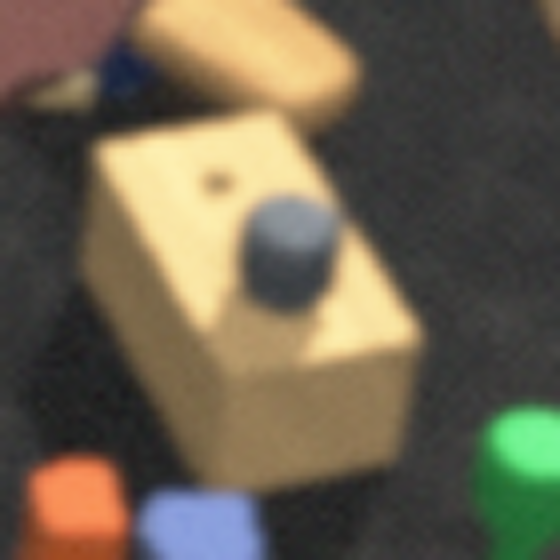

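Request:
jog_arm(commands=[{"tx": 0.55,"ty": 0,"tz": -3.0,"ax": 0,"ay": 0,"az": 0,"gripper": 0.45},{"tx": 0,"ty": 0,"tz": -3.0,"ax": 0,"ay": 0,"az": 0,"gripper": 0.45},{"tx": 0,"ty": 0,"tz": -1.5,"ax": 0,"ay": 0,"az": 0,"gripper": 0.45},{"tx": 0,"ty": 0,"tz": -1.0,"ax": 0,"ay": 0,"az": 0,"gripper": 0.45},{"tx": 0,"ty": 0,"tz": 0,"ax": 0,"ay": 0,"az": 0,"gripper": 0.45}], grip_force=15)

```text
time: 11.75
position: [0.6695, -0.0484, 0.0509]
orientation: [0.62, 3.079, 0.0]
force: [-0.6, 0.2, -0.1]
grip_width: 0.042
```

```bash
python3 - <<'E'
from h import *
o=manip.get_obs();print(o['time'],o['position'],o['force'],o['grip_width'])
im=shot('wrist','w6'); im=im[150:300,220:420,::-1];cv2.imwrite('pics/w6z.png',cv2.resize(im,None,fx=4,fy=4,interpolation=2))
E
```

```text
11.75 [ 0.6695045  -0.04844331  0.05094374] [-0.58639234  0.17798574 -0.13938048] 0.04198610791668789
```

View pics/w6z.png

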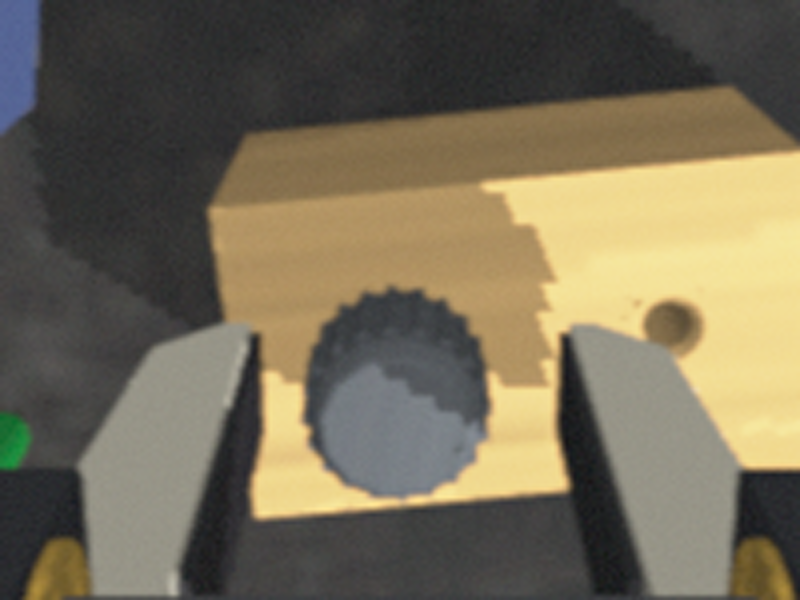

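```bash
python3 - <<'E'
from h import *
o=manip.get_obs();p=o['position']
q=ray('wrist',(150+430/4,220+400/4),.068); print(q,p,q-p)
print(proj('wrist',[p[0],p[1],.068]))
# tip corners: TCP + tool axes
R,_=cv2.Rodrigues(o['orientation']); w=o['grip_width']/2
for s in (-1,1):
  for x in (-.0075,.0075):
    r=proj('wrist',p+R@np.array([x,s*w,0])); print(s,x,((r[1]-220)*4,(r[0]-150)*4))
E
```

```text
[ 0.6685255  -0.04857205  0.068     ] [ 0.66976007 -0.04849205  0.05141856] [-1.23457038e-03 -7.99991059e-05  1.65814363e-02]
(np.float64(259.4225730513501), np.float64(321.06108970675115))
-1 -0.0075 (np.float64(260.54097855797477), np.float64(430.0441584851701))
-1 0.0075 (np.float64(257.15914815658994), np.float64(333.8714236828922))
1 -0.0075 (np.float64(548.5950749959281), np.float64(430.24601190382396))
1 0.0075 (np.float64(551.9657670320844), np.float64(334.0804763397199))
```

Request:
jog_arm(commands=[{"tx": -0.1,"ty": 0,"tz": -0.2,"ax": 0,"ay": 0,"az": 0,"gripper": 0.3},{"tx": 0,"ty": 0,"tz": 0,"ax": 0,"ay": 0,"az": 0,"gripper": 0.1},{"tx": 0,"ty": 0,"tz": 0,"ax": 0,"ay": 0,"az": 0,"gripper": 0.1},{"tx": 0,"ty": 0,"tz": 0,"ax": 0,"ay": 0,"az": 0,"gripper": 0.1},{"tx": 0,"ty": 0,"tz": 2.0,"ax": 0,"ay": 0,"az": 0,"gripper": 0.1},{"tx": 0,"ty": 0,"tz": 3.0,"ax": 0,"ay": 0,"az": 0,"gripper": 0.1},{"tx": 0,"ty": 0,"tz": 4.0,"ax": 0,"ay": 0,"az": 0,"gripper": 0.1},{"tx": 0,"ty": 0,"tz": 4.0,"ax": 0,"ay": 0,"az": 0,"gripper": 0.1},{"tx": 0,"ty": 0,"tz": 2.5,"ax": 0,"ay": 0,"az": 0,"gripper": 0.1},{"tx": 0,"ty": 0,"tz": 0,"ax": 0,"ay": 0,"az": 0,"gripper": 0.1}], grip_force=15)

```text
time: 13.05
position: [0.6693, -0.0482, 0.2065]
orientation: [0.62, 3.075, 0.001]
force: [-0.1, 0.4, -0.8]
grip_width: 0.0232
```

```bash
python3 - <<'E'
from h import *
o=manip.get_obs();print(o['time'],o['position'],o['orientation'],o['force'],o['grip_width'])
im=shot('wrist','w7'); im=im[150:300,220:420,::-1];cv2.imwrite('pics/w7z.png',cv2.resize(im,None,fx=4,fy=4,interpolation=2))
p=o['position']; R,_=cv2.Rodrigues(o['orientation'])
for z in (-.005,-.019,-.022): r=proj('wrist',p+R@np.array([0,0,z])); print(z,((r[1]-220)*4,(r[0]-150)*4))
E
```

```text
13.05 [ 0.66928218 -0.04824245  0.20653074] [6.19567340e-01 3.07533307e+00 1.18821404e-03] [-0.1345783   0.40443869 -0.81871788] 0.023155463741777158
-0.005 (np.float64(406.30325320997076), np.float64(409.7474217987433))
-0.019 (np.float64(406.0470343587565), np.float64(459.31836065858397))
-0.022 (np.float64(405.9864730604736), np.float64(471.03522067970243))
```

View pics/w7z.png

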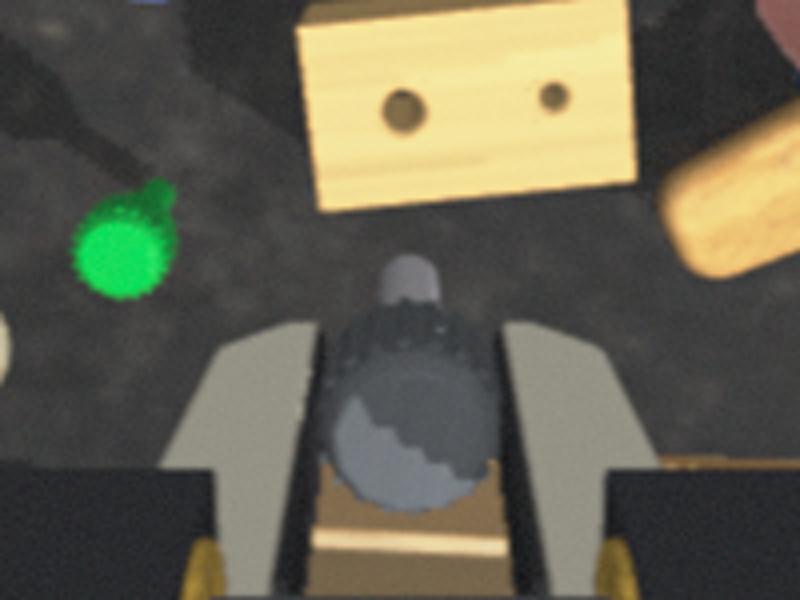

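```bash
python3 - <<'E'
from h import *
o=manip.get_obs()
p=o['position']; R,_=cv2.Rodrigues(o['orientation'])
f=lambda v:(lambda r:(round((r[1]-220)*4,1),round((r[0]-150)*4,1)))(proj('wrist',p+R@np.array(v)))
for x in (0,.001,.002,.004):
  print(x,'headtop c',f([x,0,-.0185]),'rim',f([x-.012,0,-.0185]),f([x+.012,0,-.0185]),'headbot front',f([x+.012,0,.0055]),'nose front',f([x+.004,0,.0315]),f([x+.005,0,.028]),'shank sides',f([x,-.005,.025]),f([x,.005,.025]))
for s in (-1,1): print([f([x,s*.0116,0]) for x in (-.0075,.0075)])
b=ray('wrist',(150+110/4,220+405/4),.044); print(b)
E
```

```text
0 headtop c (np.float64(404.3), np.float64(444.8)) rim (np.float64(404.3), np.float64(527.1)) (np.float64(404.3), np.float64(359.1)) headbot front (np.float64(404.8), np.float64(290.2)) nose front (np.float64(405.2), np.float64(278.6)) (np.float64(405.1), np.float64(280.4)) shank sides (np.float64(374.2), np.float64(316.0)) (np.float64(436.0), np.float64(316.0))
0.001 headtop c (np.float64(404.3), np.float64(437.8)) rim (np.float64(404.3), np.float64(520.4)) (np.float64(404.3), np.float64(351.8)) headbot front (np.float64(404.8), np.float64(283.7)) nose front (np.float64(405.2), np.float64(272.9)) (np.float64(405.1), np.float64(274.6)) shank sides (np.float64(374.1), np.float64(310.2)) (np.float64(436.0), np.float64(310.3))
0.002 headtop c (np.float64(404.3), np.float64(430.8)) rim (np.float64(404.3), np.float64(513.7)) (np.float64(404.3), np.float64(344.4)) headbot front (np.float64(404.8), np.float64(277.2)) nose front (np.float64(405.2), np.float64(267.2)) (np.float64(405.1), np.float64(268.9)) shank sides (np.float64(374.1), np.float64(304.4)) (np.float64(436.1), np.float64(304.5))
0.004 headtop c (np.float64(404.3), np.float64(416.6)) rim (np.float64(404.3), np.float64(500.1)) (np.float64(404.3), np.float64(329.7)) headbot front (np.float64(404.8), np.float64(264.1)) nose front (np.float64(405.2), np.float64(255.8)) (np.float64(405.1), np.float64(257.2)) shank sides (np.float64(374.0), np.float64(292.8)) (np.float64(436.2), np.float64(292.9))
[(np.float64(324.4), np.float64(430.3)), (np.float64(322.5), np.float64(334.1))]
[(np.float64(485.0), np.float64(430.4)), (np.float64(486.8), np.float64(334.2))]
[ 0.66607611 -0.04740567  0.044     ]
```

```bash
python3 - <<'E'
from h import *
np.set_printoptions(precision=4,suppress=True)
im=shot('top','t8');cv2.imwrite('pics/t8z.png',cv2.resize(im[140:265,255:375,::-1],None,fx=4.5,fy=4.5,interpolation=2))
for cam in ['top','scene']:
  if cam=='scene': shot(cam,'s8')
  for d in manip.pinpoint(cam,'ribbon_bore')[:3]: print(cam,round(d['p'],2),d['position'],ray(cam,d['position'],.06))
E
```

```text
top 0.92 [230.2, 331.5] [0.4748 0.1009 0.06  ]
scene 0.84 [236.9, 291.3] [0.4746 0.1049 0.06  ]
```

View pics/t8z.png

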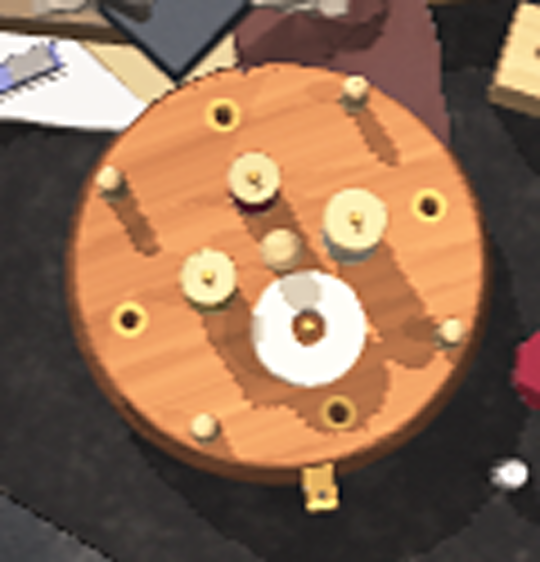

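Request:
jog_arm(commands=[{"tx": -1.4,"ty": 1.4,"tz": 0,"ax": 0,"ay": 0,"az": 0.073,"gripper": 0.1},{"tx": -2.5,"ty": 2.0,"tz": 0,"ax": 0,"ay": 0,"az": 0.1,"gripper": 0.1},{"tx": -2.5,"ty": 2.0,"tz": 0,"ax": 0,"ay": 0,"az": 0.1,"gripper": 0.1},{"tx": -2.5,"ty": 2.0,"tz": 0,"ax": 0,"ay": 0,"az": 0.1,"gripper": 0.1},{"tx": -2.5,"ty": 2.0,"tz": 0,"ax": 0,"ay": 0,"az": 0.1,"gripper": 0.1},{"tx": -2.5,"ty": 2.0,"tz": 0,"ax": 0,"ay": 0,"az": 0.1,"gripper": 0.1},{"tx": -2.5,"ty": 2.0,"tz": 0,"ax": 0,"ay": 0,"az": 0.1,"gripper": 0.1},{"tx": -2.0,"ty": 1.5,"tz": 0,"ax": 0,"ay": 0,"az": 0.1,"gripper": 0.1},{"tx": -1.0,"ty": 0.5,"tz": -2.5,"ax": 0,"ay": 0,"az": 0,"gripper": 0.1},{"tx": 0,"ty": 0,"tz": -2.5,"ax": 0,"ay": 0,"az": 0,"gripper": 0.1},{"tx": 0,"ty": 0,"tz": -2.0,"ax": 0,"ay": 0,"az": 0,"gripper": 0.1},{"tx": 0,"ty": 0,"tz": 0,"ax": 0,"ay": 0,"az": 0,"gripper": 0.1}])

```text
time: 14.8
position: [0.4733, 0.1054, 0.1322]
orientation: [0.585, -3.083, -0.0]
force: [0.2, 0.3, -0.6]
grip_width: 0.0235
```

```bash
cat > look.py <<'E'
from h import *
import sys
np.set_printoptions(precision=4,suppress=True)
o=manip.get_obs();print(o['time'],o['position'],o['orientation'],o['force'],o['grip_width'])
n=sys.argv[1]
im=shot('wrist',n); cv2.imwrite('pics/%sz.png'%n,cv2.resize(im[150:300,220:420,::-1],None,fx=4,fy=4,interpolation=2))
p=o['position']; R,_=cv2.Rodrigues(o['orientation'])
f=lambda v:(lambda r:(round(float((r[1]-220)*4),1),round(float((r[0]-150)*4),1)))(proj('wrist',p+R@np.array(v)))
print([f([x,0,.0315]) for x in (0,.002,.004)])
for d in manip.pinpoint('wrist','ribbon_bore')[:3]: print(round(d['p'],2),d['position'],ray('wrist',d['position'],.06))
E
python3 look.py w9
```

```text
14.8 [0.4733 0.1054 0.1322] [ 0.5851 -3.083  -0.0005] [ 0.2096  0.2631 -0.6301] 0.023518944916955203
[(405.7, 292.4), (405.7, 281.2), (405.7, 269.9)]
0.72 [204.0, 323.5] [0.473  0.1069 0.06  ]
```

View pics/w9z.png

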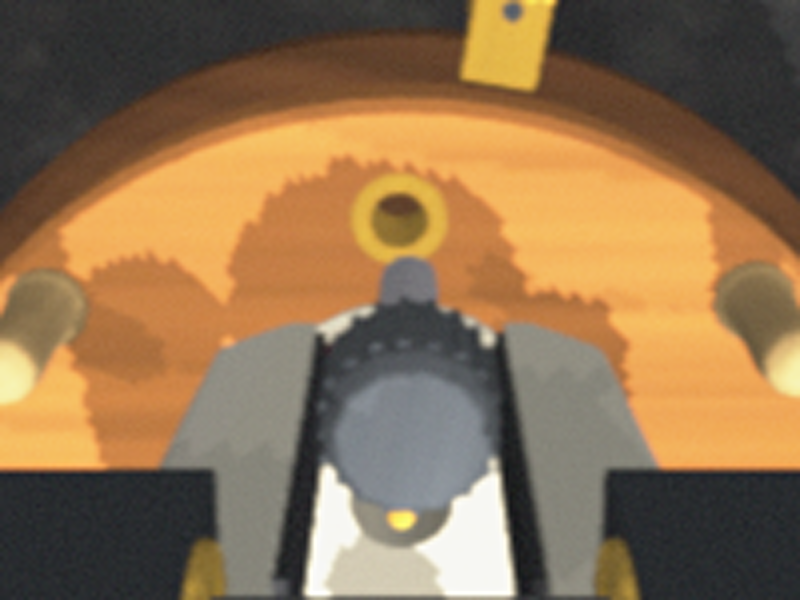

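```bash
python3 - <<'E'
from h import *
np.set_printoptions(precision=4,suppress=True)
o=manip.get_obs();p=o['position'];R,_=cv2.Rodrigues(o['orientation'])
g=lambda u,v,z:(R.T@(ray('wrist',(150+v/4,220+u/4),z)-p))*1e3
print('bore tool mm',g(400,218,.06), ray('wrist',(150+218/4,220+400/4),.06))
print('nose front',g(408,257,p[2]-.0315),g(408,257,p[2]-.028))
print('shank edges',g(380,290,p[2]-.025),g(438,290,p[2]-.025))
print('head top c',g(410,433,p[2]+.0185))
E
```

```text
bore tool mm [ 0.4628 -0.9786 73.8848] [0.4744 0.1044 0.06  ]
nose front [ 7.4012  0.5973 31.5013] [ 8.6515  0.5958 28.0015]
shank edges [ 4.0984 -3.9013 25.0004] [ 4.1046  5.4204 25.0011]
head top c [  1.2967   0.8512 -18.4997]
```

Request:
jog_arm(commands=[{"tx": 0.26,"ty": -0.1,"tz": -1.0,"ax": 0,"ay": 0,"az": 0,"gripper": 0.1},{"tx": 0,"ty": 0,"tz": -1.5,"ax": 0,"ay": 0,"az": 0,"gripper": 0.1},{"tx": 0,"ty": 0,"tz": -0.9,"ax": 0,"ay": 0,"az": 0,"gripper": 0.1},{"tx": 0,"ty": 0,"tz": 0,"ax": 0,"ay": 0,"az": 0,"gripper": 0.1}])

```text
time: 15.4
position: [0.4772, 0.1045, 0.0992]
orientation: [-0.586, 3.086, -0.0]
force: [-0.1, -0.0, 3.7]
grip_width: 0.0234
```

```bash
python3 look.py w10
```

```text
15.4 [0.4772 0.1045 0.0992] [-0.5858  3.0862 -0.0001] [-0.1125 -0.0229  3.7393] 0.023421683711220023
[(404.4, 298.6), (404.4, 287.4), (404.4, 276.1)]
0.71 [215.3, 326.2] [0.4724 0.1063 0.06  ]
0.2 [217.4, 322.2] [0.4748 0.1043 0.06  ]
```

View pics/w10z.png

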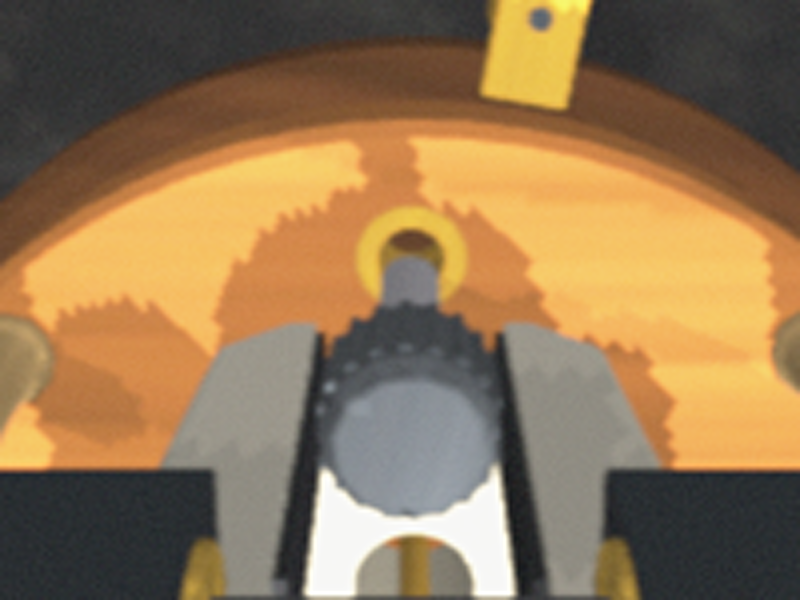

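Request:
jog_arm(commands=[{"tx": 0,"ty": 0,"tz": 0,"ax": 0,"ay": 0,"az": 0,"gripper": 0.1}])

```text
time: 15.62
position: [0.477, 0.1045, 0.0995]
orientation: [-0.586, 3.086, -0.0]
force: [0.6, -0.4, 1.3]
grip_width: 0.0235
```

```bash
python3 - <<'E'
from h import *
np.set_printoptions(precision=4,suppress=True)
o=manip.get_obs();p=o['position'];R,_=cv2.Rodrigues(o['orientation']);print(p,o['force'],o['torque'])
g=lambda u,v,z:(R.T@(ray('wrist',(150+v/4,220+u/4),z)-p))*1e3
print('bore tool mm',g(411,256,.06), ray('wrist',(150+256/4,220+411/4),.06))
for z in (.06,.064,.068): print('nose front',z,g(411,257,z))
print('head top c',g(413,447,p[2]+.0185))
im=shot('scene','s11');cv2.imwrite('pics/s11z.png',cv2.resize(im[150:290,230:380,::-1],None,fx=5,fy=4.2,interpolation=2))
E
```

```text
[0.477  0.1045 0.0995] [ 0.5669 -0.4308  1.3332] [ 0.0017 -0.204  -0.0158]
bore tool mm [ 4.6808  1.0871 39.4858] [0.4723 0.1038 0.06  ]
nose front 0.06 [ 4.4989  1.0873 39.4858]
nose front 0.064 [ 5.9285  1.0757 35.4856]
nose front 0.068 [ 7.3581  1.0641 31.4855]
head top c [ -0.7477   1.2109 -18.5001]
```

View pics/s11z.png

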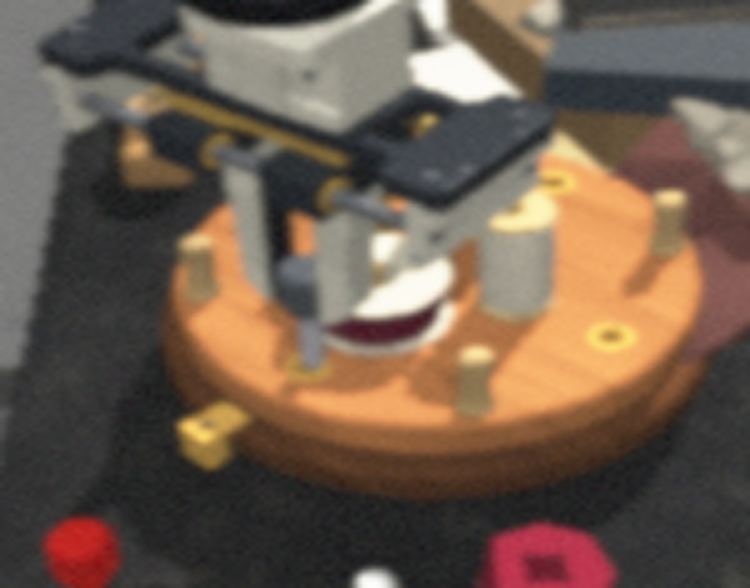

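Request:
jog_arm(commands=[{"tx": 0,"ty": 0,"tz": 0.4,"ax": 0,"ay": 0,"az": 0,"gripper": 0.1},{"tx": -0.19,"ty": -0.07,"tz": 0,"ax": 0,"ay": 0,"az": 0,"gripper": 0.1},{"tx": 0,"ty": 0,"tz": 0,"ax": 0,"ay": 0,"az": 0,"gripper": 0.1}])

```text
time: 16.05
position: [0.4748, 0.1037, 0.1036]
orientation: [0.586, -3.086, -0.0]
force: [-0.5, -0.2, -0.7]
grip_width: 0.0233
```

```bash
python3 look.py w12
```

```text
16.05 [0.4748 0.1037 0.1036] [ 0.5858 -3.0862 -0.    ] [-0.4624 -0.1863 -0.7449] 0.023339099302751683
[(404.5, 298.2), (404.5, 286.9), (404.5, 275.6)]
0.89 [218.7, 325.0] [0.4742 0.1064 0.06  ]
0.51 [324.0, 121.2] [ 0.6137 -0.0091  0.06  ]
0.17 [355.8, 559.8] [0.5141 0.3262 0.06  ]
```

View pics/w12z.png

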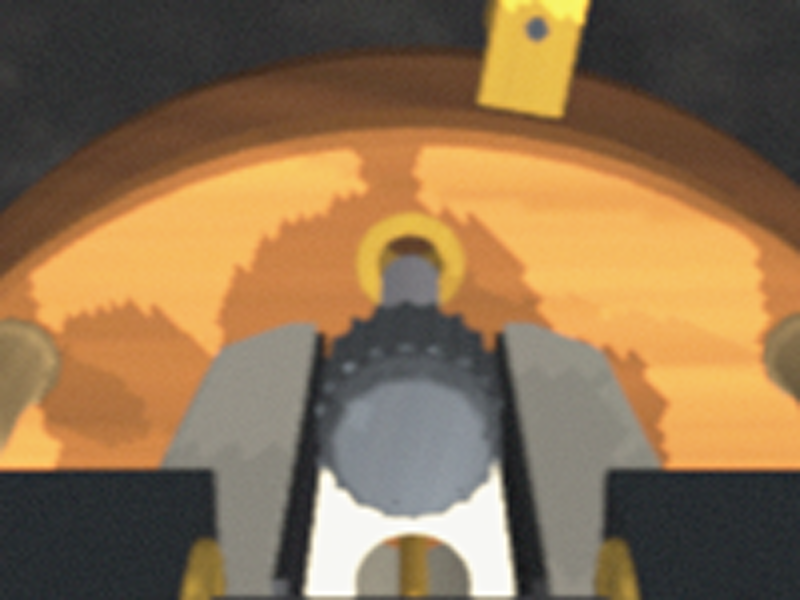

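Request:
jog_arm(commands=[{"tx": -0.06,"ty": -0.02,"tz": -0.3,"ax": 0,"ay": 0,"az": 0,"gripper": 0.1},{"tx": 0,"ty": 0,"tz": -0.3,"ax": 0,"ay": 0,"az": 0,"gripper": 0.1},{"tx": 0,"ty": 0,"tz": -0.3,"ax": 0,"ay": 0,"az": 0,"gripper": 0.1},{"tx": 0,"ty": 0,"tz": 0,"ax": 0,"ay": 0,"az": 0,"gripper": 0.1}])

```text
time: 16.65
position: [0.4743, 0.1036, 0.0943]
orientation: [0.586, -3.086, -0.0]
force: [-0.7, -0.7, -0.5]
grip_width: 0.0233
```

```bash
python3 look.py w13
```

```text
16.65 [0.4743 0.1036 0.0943] [ 0.5858 -3.0859 -0.0001] [-0.6943 -0.7128 -0.4791] 0.02326978870025067
[(404.6, 297.9), (404.6, 286.6), (404.6, 275.3)]
0.62 [118.6, 215.6] [0.4344 0.0181 0.06  ]
0.6 [222.4, 323.9] [0.4734 0.1052 0.06  ]
```

View pics/w13z.png

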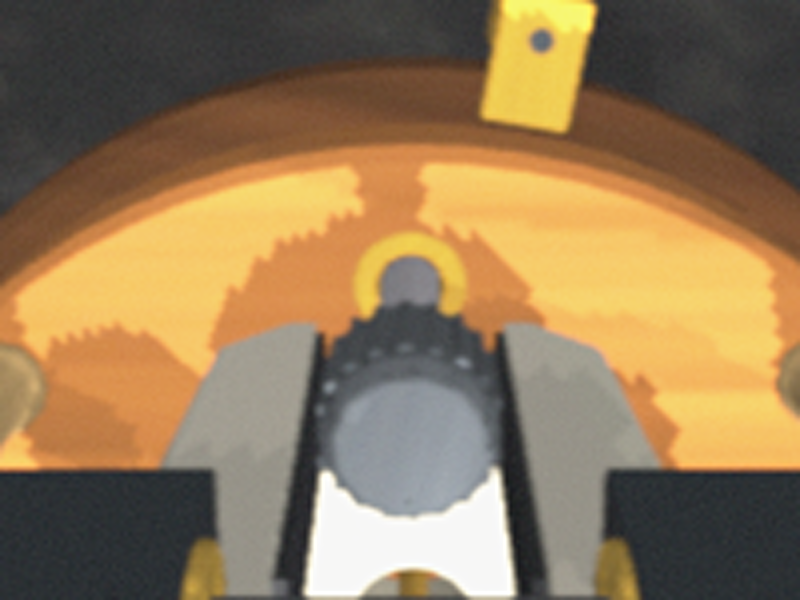

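Request:
jog_arm(commands=[{"tx": 0.04,"ty": 0.02,"tz": -0.3,"ax": 0,"ay": 0,"az": 0,"gripper": 0.1},{"tx": 0,"ty": 0,"tz": -0.2,"ax": 0,"ay": 0,"az": 0,"gripper": 0.1},{"tx": 0,"ty": 0,"tz": 0,"ax": 0,"ay": 0,"az": 0,"gripper": 0.1}])

```text
time: 17.12
position: [0.4747, 0.1038, 0.0894]
orientation: [0.586, -3.086, -0.0]
force: [-0.3, 0.4, -0.8]
grip_width: 0.0234
```

```bash
python3 look.py w14
```

```text
17.125 [0.4747 0.1038 0.0894] [ 0.5858 -3.0861 -0.    ] [-0.2903  0.3833 -0.8446] 0.023398520079000954
[(404.5, 298.4), (404.5, 287.1), (404.5, 275.8)]
0.73 [222.1, 324.6] [0.4715 0.105  0.06  ]
```

View pics/w14z.png

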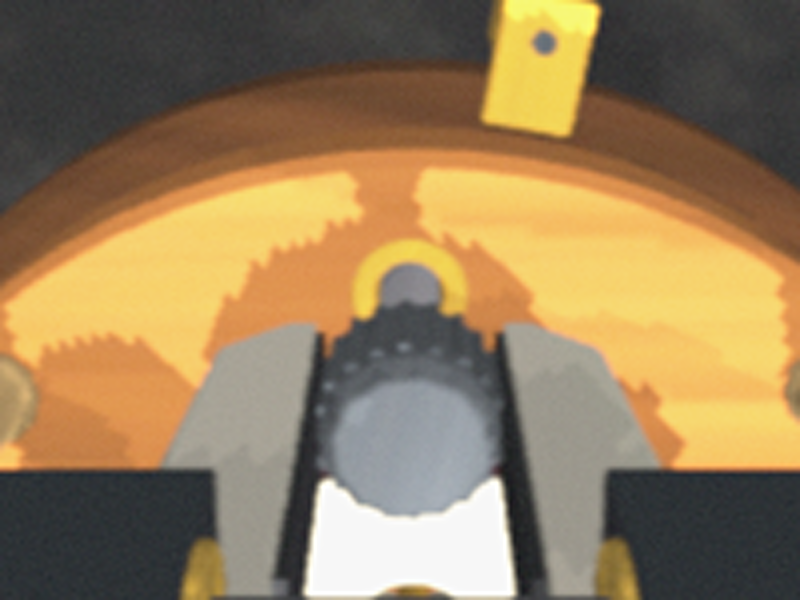

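Request:
jog_arm(commands=[{"tx": 0,"ty": 0,"tz": -0.3,"ax": 0,"ay": 0,"az": 0,"gripper": 0.1},{"tx": 0,"ty": 0,"tz": -0.3,"ax": 0,"ay": 0,"az": 0,"gripper": 0.1},{"tx": 0,"ty": 0,"tz": -0.2,"ax": 0,"ay": 0,"az": 0,"gripper": 0.1},{"tx": 0,"ty": 0,"tz": 0,"ax": 0,"ay": 0,"az": 0,"gripper": 0.1}])

```text
time: 17.73
position: [0.4748, 0.1038, 0.0814]
orientation: [0.586, -3.086, -0.0]
force: [-1.1, -0.7, -1.6]
grip_width: 0.0239
```

```bash
python3 look.py w15
```

```text
17.725 [0.4748 0.1038 0.0814] [ 0.5859 -3.0861 -0.    ] [-1.1268 -0.6997 -1.6325] 0.02394608319721451
[(404.4, 298.5), (404.4, 287.3), (404.4, 276.0)]
0.73 [376.2, 576.0] [0.5135 0.3213 0.06  ]
```

View pics/w15z.png

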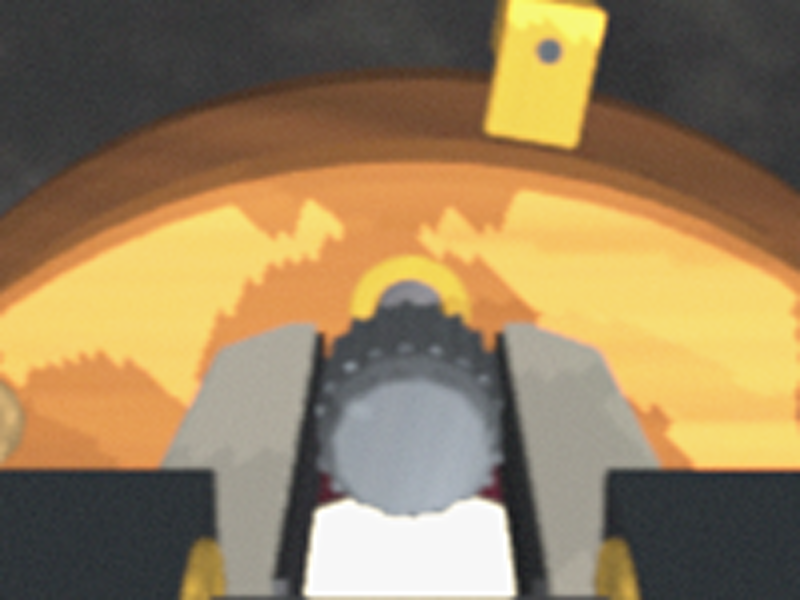

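Request:
jog_arm(commands=[{"tx": 0,"ty": 0,"tz": 0,"ax": 0,"ay": 0,"az": 0,"gripper": 0.3},{"tx": 0,"ty": 0,"tz": 0,"ax": 0,"ay": 0,"az": 0,"gripper": 0.45},{"tx": 0,"ty": 0,"tz": 0,"ax": 0,"ay": 0,"az": 0,"gripper": 0.45},{"tx": 0,"ty": 0,"tz": 2.0,"ax": 0,"ay": 0,"az": 0,"gripper": 0.45},{"tx": 0,"ty": 0,"tz": 4.0,"ax": 0,"ay": 0,"az": 0,"gripper": 0.45},{"tx": 0,"ty": 0,"tz": 2.5,"ax": 0,"ay": 0,"az": 0,"gripper": 0.45},{"tx": 0,"ty": 0,"tz": 0,"ax": 0,"ay": 0,"az": 0,"gripper": 0.45}])

```text
time: 18.7
position: [0.4758, 0.1039, 0.1681]
orientation: [-0.585, 3.083, -0.0]
force: [0.1, -0.2, -1.5]
grip_width: 0.0417
```

```bash
python3 look.py w16; python3 - <<'E'
from h import *
im=shot('scene','s16');cv2.imwrite('pics/s16z.png',cv2.resize(im[150:290,230:380,::-1],None,fx=5,fy=4.2,interpolation=2))
E
```

```text
18.7 [0.4758 0.1039 0.1681] [-0.5853  3.0829 -0.0004] [ 0.1156 -0.1739 -1.529 ] 0.041720176582890345
[(403.3, 306.4), (403.3, 295.1), (403.3, 283.7)]
0.65 [191.4, 326.0] [0.4709 0.1068 0.06  ]
```

View pics/w16z.png

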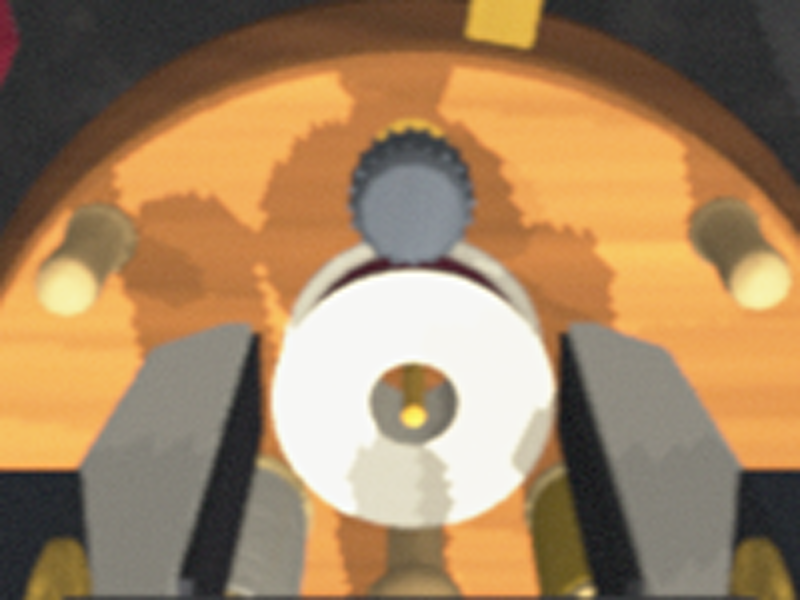

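View pics/s16z.png

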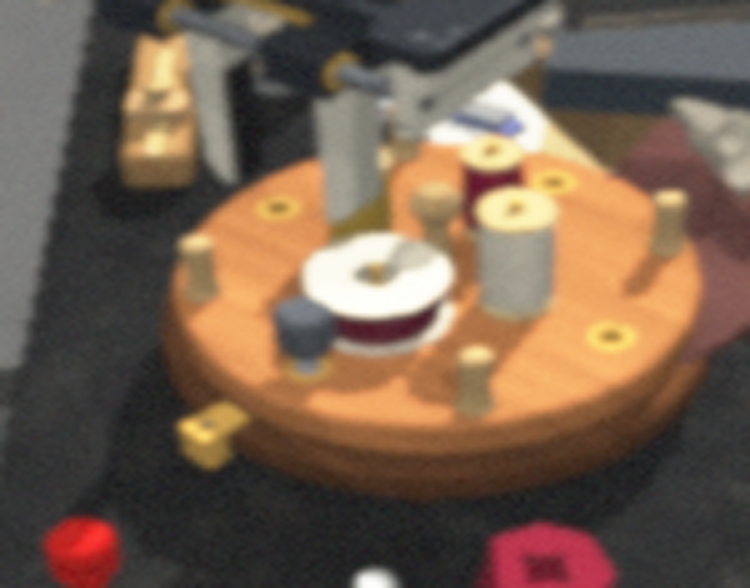

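Request:
jog_arm(commands=[{"tx": -0.25,"ty": 1.46,"tz": 0,"ax": 0,"ay": 0,"az": 0.157,"gripper": 0.45},{"tx": -0.25,"ty": 1.46,"tz": 0,"ax": 0,"ay": 0,"az": 0.157,"gripper": 0.45},{"tx": -0.25,"ty": 1.46,"tz": 0,"ax": 0,"ay": 0,"az": 0.157,"gripper": 0.45},{"tx": -0.25,"ty": 1.46,"tz": 0,"ax": 0,"ay": 0,"az": 0.157,"gripper": 0.45},{"tx": -0.25,"ty": 1.46,"tz": 0,"ax": 0,"ay": 0,"az": 0.157,"gripper": 0.4},{"tx": 0,"ty": 0,"tz": -2.5,"ax": 0,"ay": 0,"az": 0,"gripper": 0.4},{"tx": 0,"ty": 0,"tz": -2.0,"ax": 0,"ay": 0,"az": 0,"gripper": 0.4},{"tx": 0,"ty": 0,"tz": 0,"ax": 0,"ay": 0,"az": 0,"gripper": 0.4}])

```text
time: 19.85
position: [0.4611, 0.1765, 0.1197]
orientation: [1.72, -2.624, -0.002]
force: [-0.8, 0.1, -0.0]
grip_width: 0.0372
```

```bash
python3 look.py w17;  python3 - <<'E'
from h import *
o=manip.get_obs(); print(proj('wrist',list(o['position'][:2])+[.094]))
for d in manip.pinpoint('wrist','peg_1')[:3]: print(round(d['p'],2),d['position'],ray('wrist',d['position'],.094))
E
```

```text
19.85 [0.4611 0.1765 0.1197] [ 1.7197 -2.6241 -0.002 ] [-0.8232  0.1361 -0.0334] 0.03719813181631346
[(409.6, 291.5), (409.6, 280.3), (409.7, 269.0)]
0.89 [125.7, 266.4] [0.4729 0.1043 0.06  ]
(np.float64(226.45223682294574), np.float64(321.39105363423124))
0.96 [66.7, 138.8] [0.51906454 0.04617505 0.094     ]
0.78 [231.1, 11.8] [0.65082581 0.09879371 0.094     ]
```

View pics/w17.png

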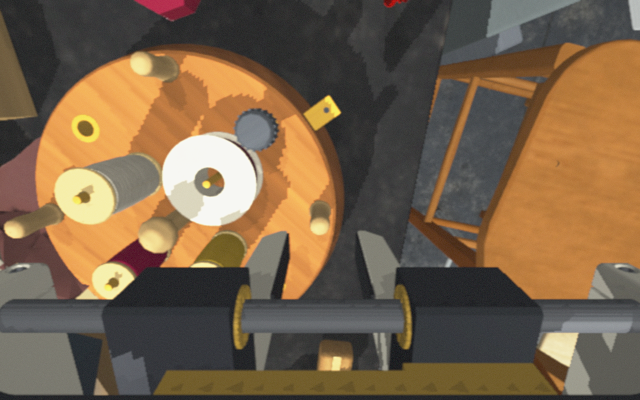

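Request:
jog_arm(commands=[{"tx": 0.14,"ty": -0.06,"tz": -2.0,"ax": 0,"ay": 0,"az": 0,"gripper": 0.4},{"tx": 0,"ty": 0,"tz": -2.2,"ax": 0,"ay": 0,"az": 0,"gripper": 0.3},{"tx": 0,"ty": 0,"tz": 0,"ax": 0,"ay": 0,"az": 0,"gripper": 0.2},{"tx": 0,"ty": 0,"tz": 0,"ax": 0,"ay": 0,"az": 0,"gripper": 0.1},{"tx": 0,"ty": 0,"tz": 0,"ax": 0,"ay": 0,"az": 0,"gripper": 0.1},{"tx": 0,"ty": 0,"tz": 0,"ax": 0,"ay": 0,"az": 0,"gripper": 0.1}], grip_force=3)

```text
time: 20.75
position: [0.4631, 0.1765, 0.0804]
orientation: [1.721, -2.627, -0.001]
force: [-5.1, 3.6, 1.4]
grip_width: 0.014
```

```bash
python3 look.py w18; python3 - <<'E'
import numpy as np
for a,b in [(156,140)]:
    for s in range(a,b,-1):
        pass
f=lambda x:(100*(.555+.1*np.cos(np.radians(x))),100*(.137+.1*np.sin(np.radians(x))))
for x in (156,152,148,144,140): print(x,np.round((np.array(f(x-1))-f(x)),3))
E
```

```text
20.75 [0.4631 0.1765 0.0804] [ 1.7213 -2.6274 -0.0015] [-5.1268  3.5862  1.3558] 0.014031531966037451
[(405.6, 296.6), (405.6, 285.4), (405.6, 274.1)]
0.31 [218.9, 175.7] [0.5434 0.133  0.06  ]
156 [0.072 0.159]
152 [0.083 0.153]
148 [0.094 0.147]
144 [0.104 0.14 ]
140 [0.113 0.133]
```

View pics/w18.png

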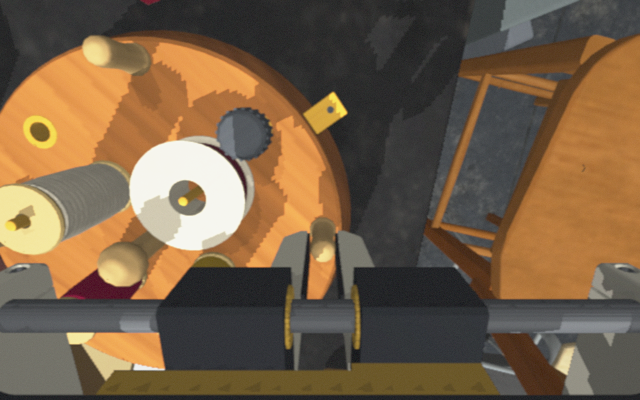

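Request:
jog_arm(commands=[{"tx": -0.08,"ty": 0.04,"tz": 0,"ax": 0,"ay": 0,"az": 0,"gripper": 0.1},{"tx": 0,"ty": 0,"tz": 0,"ax": 0,"ay": 0,"az": 0,"gripper": 0.1}])

```text
time: 21.1
position: [0.4631, 0.1767, 0.0803]
orientation: [-1.722, 2.627, -0.0]
force: [-3.0, 0.8, 4.6]
grip_width: 0.0142
```

Request:
jog_arm(commands=[{"tx": 0.04,"ty": 0.08,"tz": 0,"ax": 0,"ay": 0,"az": -0.009,"gripper": 0.1},{"tx": 0.04,"ty": 0.08,"tz": 0,"ax": 0,"ay": 0,"az": -0.009,"gripper": 0.1},{"tx": 0.04,"ty": 0.08,"tz": 0,"ax": 0,"ay": 0,"az": -0.009,"gripper": 0.1},{"tx": 0.04,"ty": 0.08,"tz": 0,"ax": 0,"ay": 0,"az": -0.009,"gripper": 0.1}])

```text
time: 21.6
position: [0.4645, 0.1799, 0.0796]
orientation: [1.673, -2.659, -0.0]
force: [-4.4, 0.1, 4.5]
grip_width: 0.0136
```

```bash
python3 look.py w19
```

```text
21.6 [0.4645 0.1799 0.0796] [ 1.6734 -2.6587 -0.0001] [-4.4366  0.1334  4.4642] 0.01355453992606349
[(405.8, 296.2), (405.8, 285.0), (405.8, 273.7)]
```

View pics/w19.png

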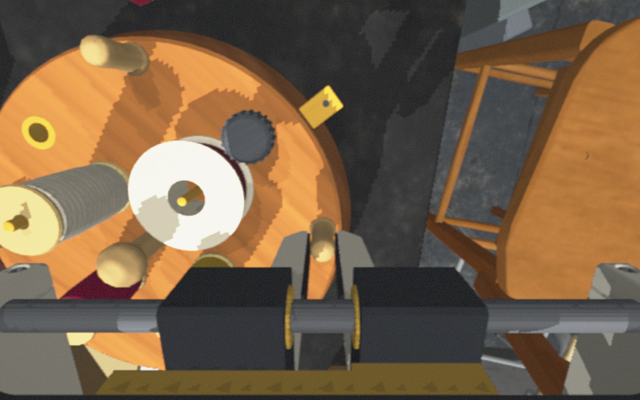

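Request:
jog_arm(commands=[{"tx": 0.0,"ty": 0.1,"tz": 0,"ax": 0,"ay": 0,"az": -0.009,"gripper": 0.1},{"tx": 0.04,"ty": 0.08,"tz": 0,"ax": 0,"ay": 0,"az": -0.009,"gripper": 0.1},{"tx": 0.04,"ty": 0.08,"tz": 0,"ax": 0,"ay": 0,"az": -0.009,"gripper": 0.1},{"tx": 0.04,"ty": 0.08,"tz": 0,"ax": 0,"ay": 0,"az": -0.009,"gripper": 0.1},{"tx": 0.04,"ty": 0.08,"tz": 0,"ax": 0,"ay": 0,"az": -0.009,"gripper": 0.1},{"tx": 0.04,"ty": 0.08,"tz": 0,"ax": 0,"ay": 0,"az": -0.009,"gripper": 0.1}])

```text
time: 22.45
position: [0.467, 0.1848, 0.0797]
orientation: [-1.601, 2.702, -0.001]
force: [3.4, -3.7, 0.9]
grip_width: 0.0136
```

```bash
python3 look.py w20
```

```text
22.45 [0.467  0.1848 0.0797] [-1.6009  2.7023 -0.0008] [ 3.4188 -3.6674  0.9042] 0.013638470151006285
[(405.5, 296.3), (405.5, 285.1), (405.5, 273.8)]
```

View pics/w20.png

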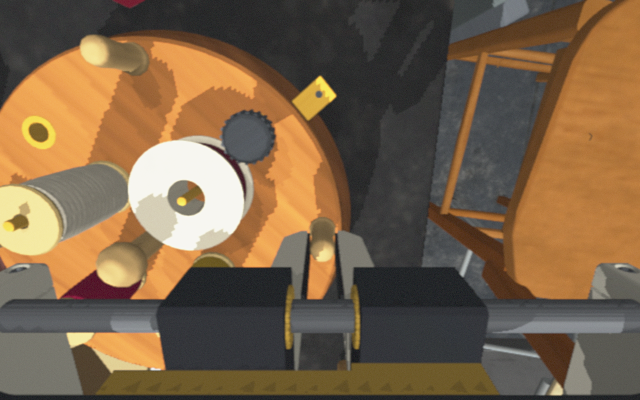

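Request:
jog_arm(commands=[{"tx": 0.07,"ty": 0.05,"tz": 0,"ax": 0,"ay": 0,"az": -0.009,"gripper": 0.1},{"tx": 0.04,"ty": 0.08,"tz": 0,"ax": 0,"ay": 0,"az": -0.009,"gripper": 0.1},{"tx": 0.04,"ty": 0.08,"tz": 0,"ax": 0,"ay": 0,"az": -0.009,"gripper": 0.1},{"tx": 0.04,"ty": 0.08,"tz": 0,"ax": 0,"ay": 0,"az": -0.009,"gripper": 0.1},{"tx": 0.04,"ty": 0.08,"tz": 0,"ax": 0,"ay": 0,"az": -0.009,"gripper": 0.1}])

```text
time: 23.18
position: [0.4692, 0.1885, 0.0797]
orientation: [-1.54, 2.738, -0.001]
force: [4.9, -4.4, 0.3]
grip_width: 0.0139
```

```bash
python3 look.py w21
```

```text
23.175 [0.4692 0.1885 0.0797] [-1.5398  2.7377 -0.0006] [ 4.908  -4.3556  0.2822] 0.013922681101956208
[(405.2, 296.7), (405.2, 285.4), (405.2, 274.1)]
```

View pics/w21.png

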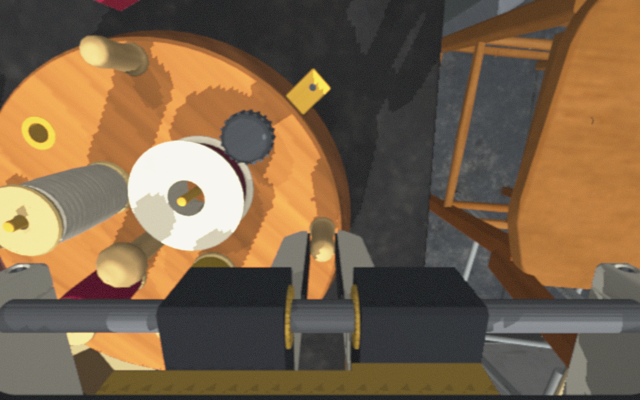

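Request:
jog_arm(commands=[{"tx": 0.08,"ty": 0.05,"tz": 0,"ax": 0,"ay": 0,"az": -0.009,"gripper": 0.1},{"tx": 0.06,"ty": 0.07,"tz": 0,"ax": 0,"ay": 0,"az": -0.009,"gripper": 0.1},{"tx": 0.05,"ty": 0.07,"tz": 0,"ax": 0,"ay": 0,"az": -0.009,"gripper": 0.1},{"tx": 0.05,"ty": 0.07,"tz": 0,"ax": 0,"ay": 0,"az": -0.009,"gripper": 0.1},{"tx": 0.05,"ty": 0.07,"tz": 0,"ax": 0,"ay": 0,"az": -0.009,"gripper": 0.1}])

```text
time: 23.9
position: [0.4715, 0.192, 0.0796]
orientation: [1.478, -2.772, -0.001]
force: [-1.9, 0.2, 4.3]
grip_width: 0.0134
```

```bash
python3 look.py w22
```

```text
23.9 [0.4715 0.192  0.0796] [ 1.4776 -2.7719 -0.0006] [-1.9145  0.2208  4.2986] 0.013448385832700145
[(405.5, 296.6), (405.5, 285.4), (405.5, 274.1)]
```

View pics/w22.png

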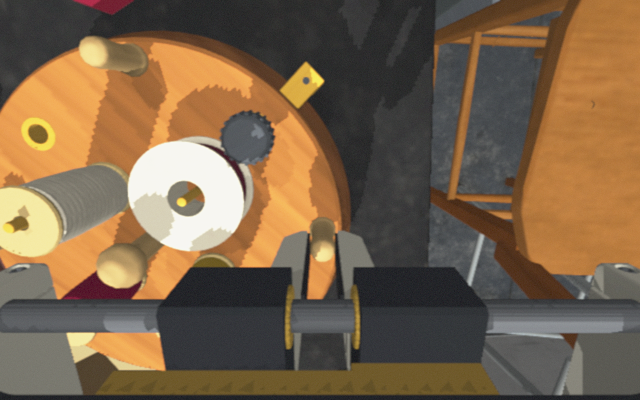

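Request:
jog_arm(commands=[{"tx": 0.04,"ty": 0.08,"tz": 0,"ax": 0,"ay": 0,"az": -0.009,"gripper": 0.1},{"tx": 0.05,"ty": 0.07,"tz": 0,"ax": 0,"ay": 0,"az": -0.009,"gripper": 0.1},{"tx": 0.05,"ty": 0.07,"tz": 0,"ax": 0,"ay": 0,"az": -0.009,"gripper": 0.1},{"tx": 0.05,"ty": 0.07,"tz": 0,"ax": 0,"ay": 0,"az": -0.009,"gripper": 0.1},{"tx": 0.05,"ty": 0.07,"tz": 0,"ax": 0,"ay": 0,"az": -0.009,"gripper": 0.1}])

```text
time: 24.62
position: [0.474, 0.1955, 0.0796]
orientation: [1.415, -2.805, -0.0]
force: [-3.9, 1.5, 4.2]
grip_width: 0.0138
```

```bash
python3 look.py w23
```

```text
24.625 [0.474  0.1955 0.0796] [ 1.415  -2.8046 -0.0003] [-3.9179  1.4653  4.182 ] 0.013845516894330154
[(405.3, 296.5), (405.3, 285.2), (405.3, 273.9)]
```

View pics/w23.png

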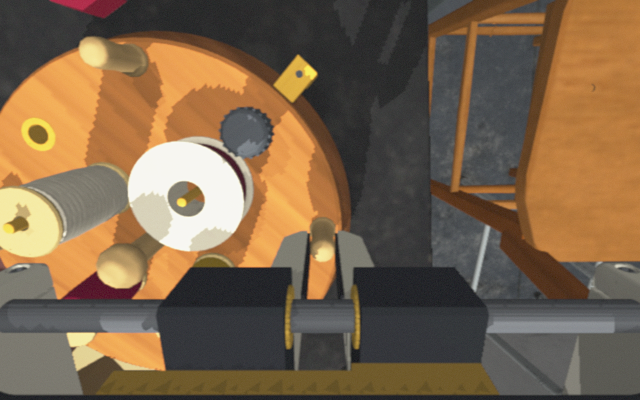

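```bash
python3 - <<'E'
from h import *
a=[cv2.resize(cv2.imread(f'pics/w{i}.png')[90:190,190:310],None,fx=3.2,fy=4,interpolation=2) for i in (22,23)]
cv2.imwrite('pics/cmp.png',np.hstack(a))
im=shot('scene','s23');cv2.imwrite('pics/s23z.png',cv2.resize(im[150:290,230:380,::-1],None,fx=5,fy=4.2,interpolation=2))
E
```

```text
(no output)
```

View pics/cmp.png

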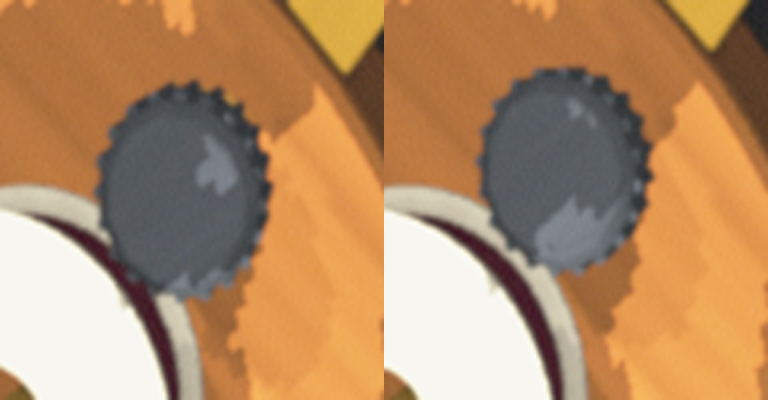

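View pics/s23z.png

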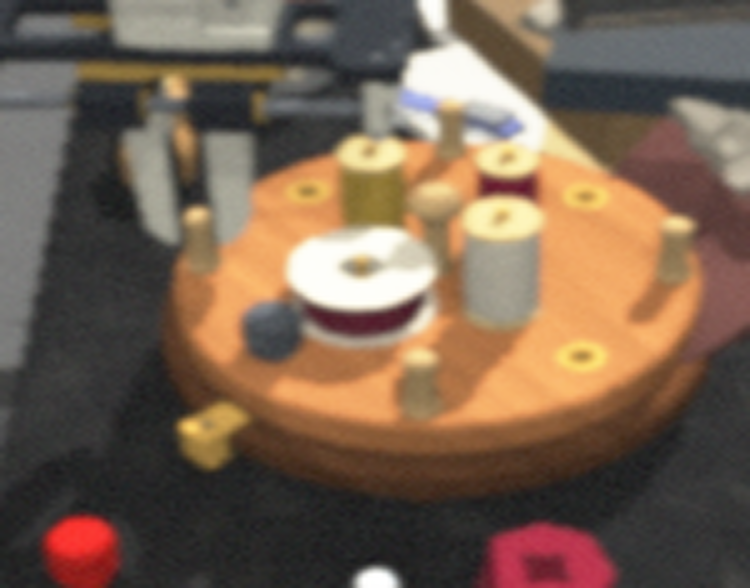

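Request:
jog_arm(commands=[{"tx": 0.0,"ty": 0.08,"tz": 0,"ax": 0,"ay": 0,"az": 0,"gripper": 0.1},{"tx": 0.05,"ty": 0.07,"tz": 0,"ax": 0,"ay": 0,"az": 0,"gripper": 0.1},{"tx": 0.0,"ty": 0.0,"tz": 0,"ax": 0,"ay": 0,"az": 0,"gripper": 0.1}])

```text
time: 25.15
position: [0.4749, 0.1968, 0.0796]
orientation: [-1.416, 2.804, -0.001]
force: [0.8, -1.3, 2.3]
grip_width: 0.0135
```

```bash
python3 look.py w24
```

```text
25.15 [0.4749 0.1968 0.0796] [-1.416   2.804  -0.0005] [ 0.776  -1.3428  2.264 ] 0.013546743436925635
[(405.3, 297.2), (405.3, 285.9), (405.3, 274.6)]
```

View pics/w24.png

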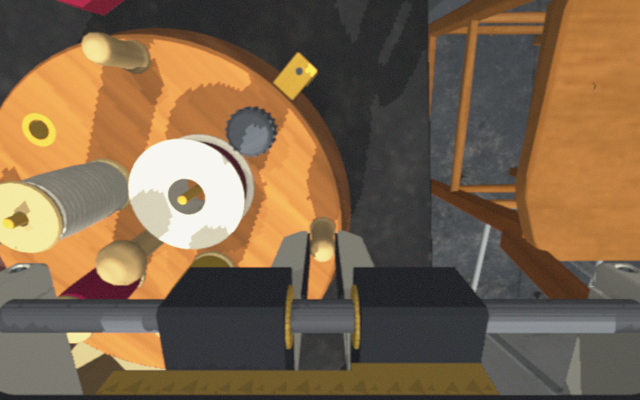

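Request:
jog_arm(commands=[{"tx": 0.05,"ty": 0.07,"tz": 0,"ax": 0,"ay": 0,"az": 0,"gripper": 0.1},{"tx": 0.05,"ty": 0.07,"tz": 0,"ax": 0,"ay": 0,"az": 0,"gripper": 0.1},{"tx": 0.0,"ty": 0.0,"tz": 0,"ax": 0,"ay": 0,"az": 0,"gripper": 0.1}])

```text
time: 25.62
position: [0.4758, 0.1981, 0.0796]
orientation: [-1.416, 2.804, -0.001]
force: [2.1, -4.7, 0.9]
grip_width: 0.0137
```

```bash
python3 look.py w25;python3 - <<'E'
from h import *
a=[cv2.resize(cv2.imread(f'pics/w{i}.png')[20:270,30:360],None,fx=1.2,fy=1.8,interpolation=2) for i in (24,25)]
cv2.imwrite('pics/cmp2.png',np.hstack(a))
E
```

```text
25.625 [0.4758 0.1981 0.0796] [-1.4162  2.8042 -0.0007] [ 2.0898 -4.6549  0.8959] 0.013732652162553755
[(405.2, 297.2), (405.2, 286.0), (405.2, 274.7)]
```

View pics/cmp2.png

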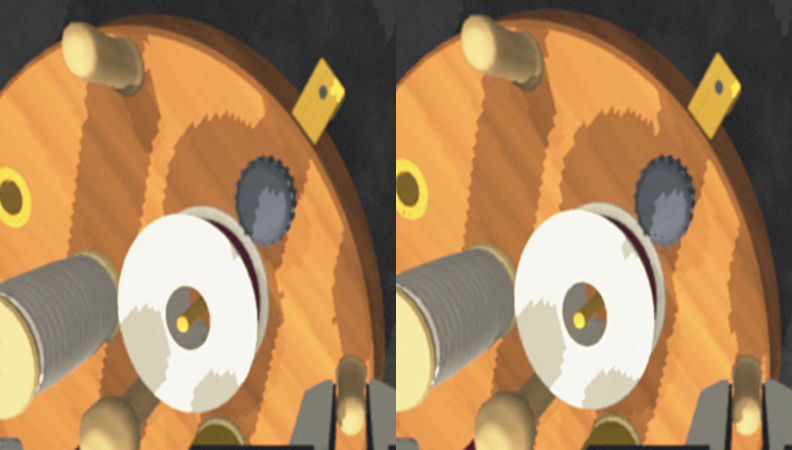

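```bash
python3 - <<'E'
from h import *
im=shot('scene','s25')
a=cv2.imread('pics/s23.png'); b=cv2.imread('pics/s25.png'); c=cv2.imread('pics/s16.png')
def polar(x): return x
z=lambda x:cv2.resize(x[195:250,250:330],None,fx=5,fy=5,interpolation=2)
cv2.imwrite('pics/cmp3.png',np.vstack([np.hstack([z(a),z(b)]),np.hstack([z(c),z(c)])]))
# unwarp disc top plane to polar & estimate rotation between scene pics
def top(x):
    n=400; c0=np.array([.5555,.137]); ys,xs=np.mgrid[0:720,0:60]
    th=np.radians(ys/2.); r=.093+.017*xs/60
    X=np.stack([c0[0]+r*np.cos(th),c0[1]+r*np.sin(th),np.full_like(r,.06)],-1)
    k=manip.get_calibration('scene');K,R,t=[np.array(k[q]) for q in 'KRt']
    p=(X@R.T+t)@K.T; return cv2.remap(cv2.cvtColor(x,cv2.COLOR_BGR2GRAY),(p[...,0]/p[...,2]).astype(np.float32),(p[...,1]/p[...,2]).astype(np.float32),1).astype(np.float32)
A,B=top(a),top(b)
sel=slice(400,680) # 200..340deg, free of gripper
def shift(P,Q):
    best=[]
    for s in np.arange(-30,31): best.append((np.corrcoef(P[sel].ravel(),Q[400+s:680+s].ravel())[0,1],s/2))
    return sorted(best)[-3:]
print(shift(A,B)); print(shift(top(c),A))
E
```

```text
[(np.float64(0.9824030850729237), np.float64(-2.0)), (np.float64(0.9871135380072348), np.float64(-1.0)), (np.float64(0.9871824086997288), np.float64(-1.5))]
[(np.float64(0.8652465860207738), np.float64(-10.0)), (np.float64(0.8670931534080677), np.float64(-11.0)), (np.float64(0.8680486353549645), np.float64(-10.5))]
```

View pics/cmp3.png

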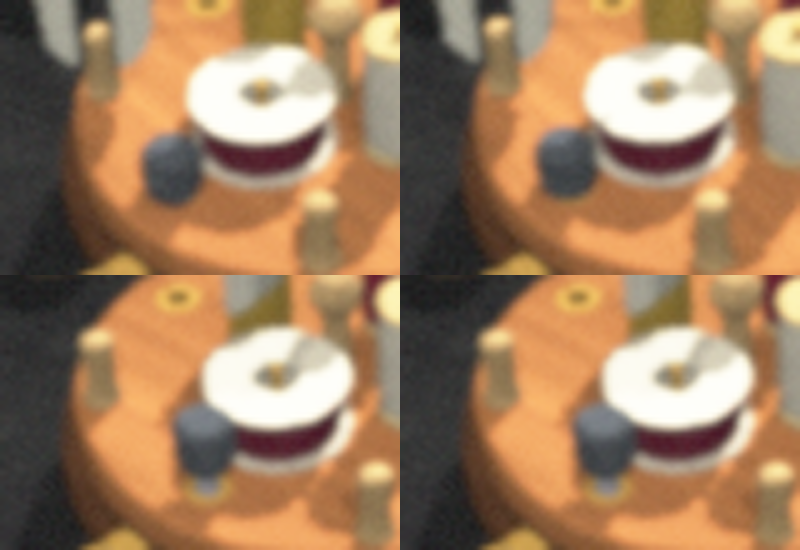

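Request:
jog_arm(commands=[{"tx": -0.06,"ty": -0.08,"tz": 0,"ax": 0,"ay": 0,"az": 0,"gripper": 0.1},{"tx": -0.06,"ty": -0.08,"tz": 0,"ax": 0,"ay": 0,"az": 0,"gripper": 0.1},{"tx": 0,"ty": 0,"tz": 0,"ax": 0,"ay": 0,"az": 0,"gripper": 0.1},{"tx": 0,"ty": 0,"tz": 0,"ax": 0,"ay": 0,"az": 0,"gripper": 0.25},{"tx": 0,"ty": 0,"tz": 0,"ax": 0,"ay": 0,"az": 0,"gripper": 0.35},{"tx": 0,"ty": 0,"tz": 2.0,"ax": 0,"ay": 0,"az": 0,"gripper": 0.35},{"tx": 0,"ty": 0,"tz": 4.0,"ax": 0,"ay": 0,"az": 0,"gripper": 0.35},{"tx": 0,"ty": 0,"tz": 3.0,"ax": 0,"ay": 0,"az": 0,"gripper": 0.35},{"tx": -3.0,"ty": 3.0,"tz": 0,"ax": 0,"ay": 0,"az": 0,"gripper": 0.35},{"tx": -3.0,"ty": 3.0,"tz": 0,"ax": 0,"ay": 0,"az": 0,"gripper": 0.35},{"tx": 0,"ty": 0,"tz": 0,"ax": 0,"ay": 0,"az": 0,"gripper": 0.35}])

```text
time: 27.15
position: [0.4127, 0.258, 0.1697]
orientation: [1.42, -2.802, -0.001]
force: [-0.1, 0.3, -0.1]
grip_width: 0.0326
```

```bash
python3 look.py w26;python3 - <<'E'
from h import *
shot('scene','s26');im=shot('top','t26')
cv2.imwrite('pics/t26z.png',cv2.resize(im[140:265,255:455,::-1],None,fx=4,fy=4,interpolation=2))
b=cv2.imread('pics/s26.png');cv2.imwrite('pics/s26z.png',cv2.resize(b[140:310,230:450],None,fx=3.5,fy=3.4,interpolation=2))
E
```

```text
27.15 [0.4127 0.258  0.1697] [ 1.4196 -2.8018 -0.0007] [-0.0944  0.2801 -0.0659] 0.03260997078354594
[(413.1, 296.6), (413.2, 285.4), (413.2, 274.1)]
0.85 [105.7, 175.6] [0.468  0.1239 0.06  ]
0.59 [169.9, 122.1] [0.5441 0.1357 0.06  ]
```

View pics/s26z.png

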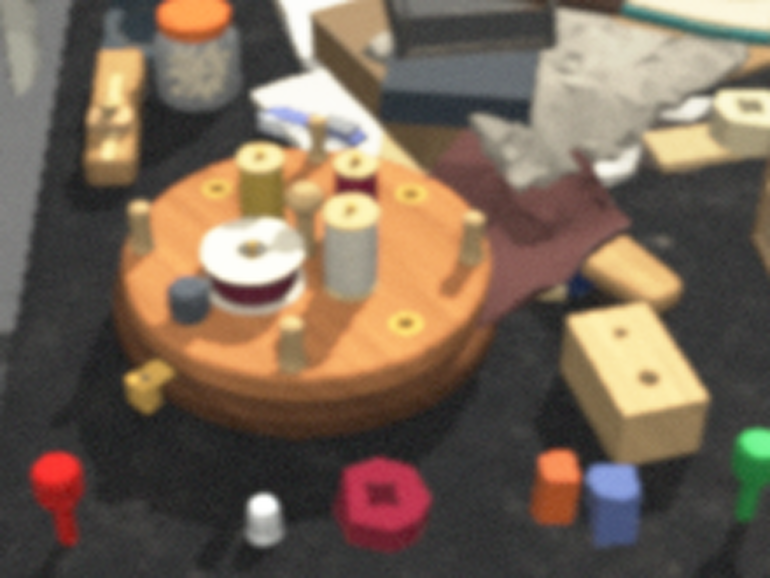

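View pics/t26z.png

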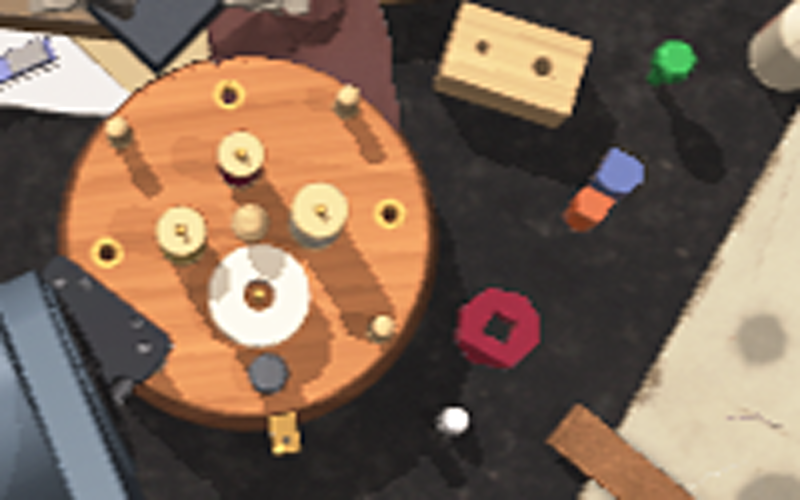

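View pics/w26.png

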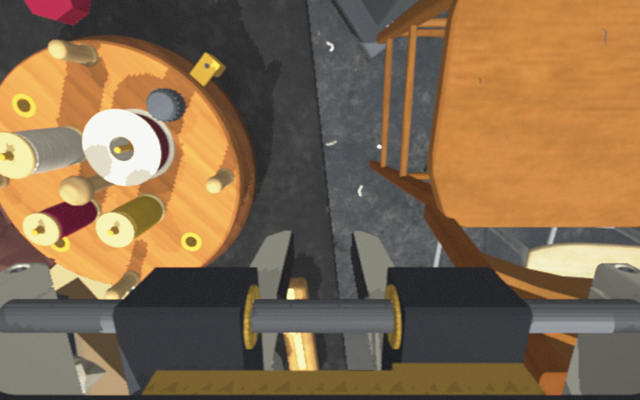

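```bash
python3 - <<'E'
from h import *
for z in (.084,.097):
    q=ray('top',(140+371/4,255+268/4),z); r=proj('scene',q); print(z,q,np.hypot(q[0]-.5545,q[1]-.137),'scene zoom',((r[1]-230)*3.5,(r[0]-140)*3.4))
b=cv2.imread('pics/s26.png');cv2.imwrite('pics/s26y.png',cv2.resize(b[210:245,265:300],None,fx=14,fy=14,interpolation=2))
for z in (.084,.097):
    q=ray('top',(140+371/4,255+268/4),z); r=proj('scene',q); print(((r[1]-265)*14,(r[0]-210)*14))
E
```

```text
0.084 [0.46681012 0.12454941 0.084     ] 0.08856936731280647 scene zoom (np.float64(183.5078638952068), np.float64(285.47454603636123))
0.097 [0.46604682 0.12486997 0.097     ] 0.08928103221978395 scene zoom (np.float64(180.39860079324492), np.float64(268.9954790618646))
(np.float64(244.03145558082724), np.float64(195.48342485560505))
(np.float64(231.5944031729797), np.float64(127.62844319591323))
```

View pics/s26y.png

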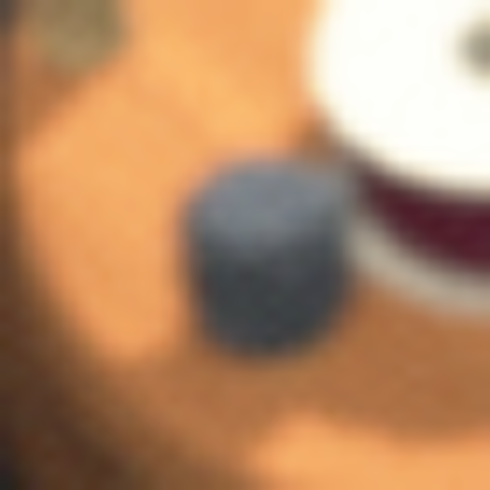

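```bash
python3 -c "
from plant import manip
print(manip.hand_in()); print(manip.get_obs()['time'])"
```

```text
the job is handed in; nothing more can be done
None
the job is handed in; nothing more can be done
```

The ribbon bobbin now faces the front, the lock pin is home in the foot, and the job is handed in at about 27 s with the gripper open and clear.

**What I did:** I turned the stand clockwise by its pegs until the ribbon bore was about 10° short of the index plate. Then I lowered the pin from the block into the bore and let it ride on the foot. Gripping one peg with only 3 N, I edged the rim round until the pin dropped.

**Last checks:**
- **Pin height:** with the pin's position taken from the top view, its head in the scene view fits the home height (top at 84 mm). It does not fit the riding height (97 mm), and no shank shows below the head any more.
- **Lock:** after the drop, one more light nudge moved the disc only about 1.25°, and the force rose to about 5 N, so it is held apart from that play. I tested only the clockwise direction.
- **Surroundings:** in the last pictures, the other things that show look to be where they were.

**Disagreements:**
- The cameras differed by up to about 5 mm on positions.
- The pin touched the edge of the bushing once, at roughly 4 N, before it went in. It shifted slightly in the grip, and I corrected the position before lowering it again.
- Sideways force on the peg reached about 6 to 7 N while I gripped and turned it, above the 1 N of friction.

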